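# Pry up a sunken sewing machine bed and wedge it level

## Robot

A 6-joint arm with a two-finger parallel gripper is mounted at the origin on the work surface. World frame = base frame: x ahead of the robot, y to its left, z up, the work surface at z = 0. Lengths are in m, angles in degrees, forces in N, time in s.
With the tool pointing down it reaches from about 0.4 to 0.825 m from the base axis. Payload 7 kg.
Tool frame: the origin (TCP) lies at the centre of the arm's flange, where the gripper is bolted on; the fingertips stand 178 mm ahead of it and the grasp point (between the pads) lies 159 mm ahead of it; x points along the fingers, y is the direction in which the jaws open and shut, and the axes are right-handed (so a half turn about x gives the same grasp; the last joint's range is limited). The gripper opens to 88 mm and grips with 3 to 60 N. Pads are 19 mm wide; open, the fingers measure 130 mm over their backs; the gripper's body (78 mm by 193 mm) begins 47 mm behind the grasp point.
Start: joints at [-47.722, 20.546, 0.682, 0, -70.136, -16.507], TCP at [0.293, -0.608, 0.405] pointing down, gripper open.
Joint ranges: [-176.03, 176.03], [-82.01, 121.73], [-58.28, 71.71], [-173.87, 95.51], [-174.79, -0.11], [-173.66, 173.66]. Speed limits (degrees/s): [136.94, 136.94, 172.46, 180, 180, 180].

## Interface

Orientations are given as [roll, pitch, yaw] about the fixed x, y, z axes, in that order (R = Rz(yaw) Ry(pitch) Rx(roll)).
In Python, from plant import ctrl gives the robot as it stands. The module is installed in compiled form; this text tells all that it offers.
- The arm moves only by the shell command python3 -m inch 'ROWS'. ROWS is JSON, one flat list of numbers, 7 for each row, row after row: the shift along the tool's x, y, z in m, then the turn, a rotation vector about the tool's x, y, z in degrees, then the finger opening in m, from 0 to 0.0876. In form: [dx, dy, dz, rx, ry, rz, hand, dx, dy, dz, rx, ry, rz, hand, ...]. A call has 1 to 20 rows; each row shifts and turns the pose as measured when the row begins, along the tool's axes as they then stand; what a row does not reach is not made up. A row lasts 1/8 s, in which the tool goes at most 62.5 mm and 10.7 degrees, less where a joint would pass 70% of its speed; a pose out of reach is approached as far as the arm can. A call with a gripper value outside its range is refused whole. The fingers move at their own pace and stop on an object; the grip force is fixed at half the most. Time passes only in rows, so rows that do not move let the fingers close. It gives the time, the measured TCP pose, the force and the opening at its end, in the units of the state.
- ctrl.get_obs(): the state, without advancing time (a new reading comes with each control period).
- ctrl.snapshot(name): name is "side" or "top" or "wrist"; returns a dict with "color" (400x640x3 uint8, red, green, blue), "depth" (400x640 float32, m along the optical axis (not along the pixel's ray), 0 where there is no reading), "K" (3x3 intrinsics, pixels), "position" and "attitude" of the camera in the world; the wrist camera has in their place "hand_eye" (4x4, takes a point from camera to tool coordinates, whose origin is the TCP and whose axes are the tool frame's). Camera axes: x right, y up, looking along -z (the intrinsics and any distortion apply to the point x, -y, -z); pixel columns grow to the right and rows downward; lengths in m; the calibration is good to about 2 mm. A picture is of the moment at which its call begins: read the wrist's pose just before it.
- ctrl.close_job(): hands the job in, once; it reports no verdict.
The state is a dict: "clock": time; "joint_pos": joint angles; "qvel": joint speeds; "tau": joint torques, N m; "tool_pos": TCP position; "orientation": TCP orientation; "force": force on the tool from outside, world axes, zero at the start; "moment": the same for the moment, N m; "opening": finger opening in m.
Only numpy, scipy, OpenCV 4.12 (cv2) and the standard library are available. Lean on these libraries where they do the work, as an engineer would, in place of code of your own. Each camera call takes 0.05 s, during which the arm holds its last target.

## Task

The front edge of the sewing machine's hinged bed has sunk. Lever the edge up over the fulcrum block with the pry bar until the bed is level (a stiff hinge keeps it where it is left), take the bar out and lay it on the table clear of the machine stand, then slide the wooden wedge, thin end first and square to the edge, under the bed over the rubber pad until it is snug and carries the bed. Work gently: do not overlift, do not ram the wedge (a push of about 10 N seats it), move the machine only with the bar and the wedge, never with the gripper, and leave the other things on the table alone.

Things in the scene. Friction and masses are not known exactly. Their poses are not given: they have to be found in the camera images.
- pad (a point): Fixed point on the top face of the machine's wooden plinth (30 mm above the table, 360 mm long), straight below the middle of the bed's front edge. x along the edge, y outward from the machine, z up. The plinth's ledge reaches 25 mm outward of the edge; on it lies a flush black rubber pad, 60 mm wide. Bed: 170 mm to either side, 240 mm inward to its hinge; tall machine body from 115 mm inward.
- bed (a joint): Tilt of the sewing machine bed about its rear hinge, rad: 0 = level, negative = front edge sunk (starts near -0.03), positive = too high. A 16 mm thick metal plate; when level its underside is 20 mm above the plinth; 0.01 rad moves the edge 2.4 mm. Heavy, stiff hinge: raising the edge takes about 45 N up at the edge; let go, it stays where left.
- edge (a point): Middle of the lower edge of the bed's front (moves with the bed).
- bar_grip (a point): Loose pry bar, 300 mm long, 24 mm wide, 0.4 kg, flat underside: rubber handle 120 mm long, 24 mm high, then a steel blade 8 mm thick, its last 45 mm (the toe) 4.5 mm thick. The point is in the handle, 12 mm above the underside, 70 mm from the handle's end, 230 mm from the toe's tip. x along the bar to the toe, z up from the underside.
- bar_toe (a point): Tip of the pry bar's toe, at its underside.
- ridge (a point): Loose hardwood fulcrum block (60 x 34 mm, 44 mm high, 0.6 kg) with a round steel ridge of 8 mm radius along its x axis, standing on the table about 50 mm outward of the bed's edge and about 95 mm to one side of the pad. The point is the top middle of the ridge.
- shim_mid (a point): Loose wooden wedge, 100 mm long, 36 mm wide, 15 mm high at the thin end and 24 mm at the thick end, flat underside. The point is at its middle, 10 mm above the underside. Axes: x toward the thin end, z up.
- shim_tip (a point): Middle of the lower edge of the wedge's thin end.
- spool: Bystander: thread spool, 36 mm wide, 50 mm high, standing about 95 mm from the pad on the side where the fulcrum block is not. Origin under its centre.
- bobbin: Bystander: steel bobbin, 26 mm wide, 25 mm high. Origin under its centre.
- weight: Bystander: knobbed iron pattern weight, 54 mm wide, 52 mm high. Origin under its centre.
- offcut: Bystander: plain flat wood block 70 x 35 x 22 mm, not the wedge. Origin under its centre.
- oil: Bystander: oil bottle, 44 mm wide, 110 mm high. Origin under its centre.
- carton: Bystander: small cardboard carton 110 x 80 x 60 mm. Origin under its centre.
There are look-alikes about, which are no part of the job. Leave any purple or turquoise look-alike of the part that bears shim_mid alone.

How it is judged (in metres and radians):
On the way, in this order (a step that is already met when the one before it is completed fails the run):
1. the bed's front edge is raised to about level, carried by the bar's toe (value of joint bed above -0.009 rad and contact force between bar and bed above 3 N and contact force between bar and fulcrum above 3 N), for 0.1 s.
2. the bar is drawn out from under the bed (y of bar_toe in the frame of pad above 0.02 m and value of joint bed above -0.01 rad), for 0.1 s.
3. the wedge is under the edge, over the pad (y of shim_tip in the frame of pad below -0.02 m and height (world z) of shim_tip below 0.045 m), for 0.1 s.
At the end, for the whole second after the job is handed in: The bed is level within 0.009 rad; the wedge lies thin end inward under the front edge, flat, by at least 20 mm, within 20 mm of the pad's middle and square within 0.2 rad, and presses on the bed with more than 1.5 N; the bar lies flat on the table, off the machine stand and at rest (value of joint bed between -0.009 and 0.009 rad and y of shim_tip in the frame of pad below -0.02 m and x of shim_tip in the frame of pad between -0.02 and 0.02 m and angle between the x axis of shim_mid and the y axis of pad, either way round below 0.2 rad and angle between shim_mid's own z axis and vertical below 0.1 rad and contact force between shim and bed above 1.5 N and contact force between bar and bed below 0.1 N and contact force between bar and stand below 0.1 N and height (world z) of bar_grip below 0.03 m and height (world z) of bar_toe below 0.02 m and linear speed of bar below 0.02 m/s and linear speed of shim below 0.01 m/s); the robot touches nothing.
It fails at once if the gripper or arm pushes or lifts the machine bed (over 4 N) (contact force between any of the fingers, the arm and bed above 4 N).
It fails at once if the bed is overlifted (more than 0.022 rad above level) (value of joint bed above 0.022 rad).
It fails at once if the bar is forced against the bed with more than 110 N (contact force between bar and bed above 110 N).
It fails at once if the wedge is rammed: more than 18 N between wedge and bed (contact force between shim and bed above 18 N).
It fails at once if a bystander is moved by more than 30 mm (distance of any of spool, bobbin, weight, offcut, oil, carton from where it was at the start of the episode above 0.03 m).
It also fails if it takes over 72 s, if anything falls off the work surface, if the arm or the gripper's body presses on something with over 40 N, if the wrist force passes 120 N, or if a joint passes its speed limit or range.

## Working session

There is one attempt and no reset: what is moved stays moved. The work goes in short steps, Python scripts to look and compute and a shell command to move; the robot and the scene stay as the last step left them, time stands still between calls to the robot, and variables do not carry over. Pictures are saved under pics/ and viewed, and the job is handed in when it is done.

```bash
mkdir -p pics; ls; cat > h.py <<'E'
import numpy as np, cv2
from scipy.spatial.transform import Rotation as R
from plant import ctrl
def tool():
    o=ctrl.get_obs(); M=np.eye(4); 
    M[:3,:3]=R.from_euler('xyz',o['orientation'],degrees=True).as_matrix(); M[:3,3]=o['tool_pos']; return M
def snap(name):
    T=tool(); s=ctrl.snapshot(name)
    if 'hand_eye' in s: C=T@np.array(s['hand_eye'])
    else:
        C=np.eye(4); a=np.array(s['attitude'],float)
        C[:3,:3]=a if a.shape==(3,3) else (R.from_quat(a).as_matrix() if a.size==4 else R.from_euler('xyz',a,degrees=True).as_matrix())
        C[:3,3]=s['position']
    s['C']=C
    return s
def save(s,n): cv2.imwrite('pics/'+n+'.png',s['color'][:,:,::-1])
def ray(s,u,v):
    K=np.array(s['K']); d=np.array([(u-K[0,2])/K[0,0],-(v-K[1,2])/K[1,1],-1.])
    return s['C'][:3,3], s['C'][:3,:3]@d
def onz(s,u,v,z):
    p,d=ray(s,u,v); return p+d*(z-p[2])/d[2]
def pt(s,u,v):
    p,d=ray(s,u,v); return p+d*s['depth'][int(round(v)),int(round(u))]
def cloud(s):
    K=np.array(s['K']);v,u=np.mgrid[0:400,0:640]
    d=np.stack([(u-K[0,2])/K[0,0],-(v-K[1,2])/K[1,1],-np.ones_like(u)],-1)*s['depth'][...,None]
    return d@s['C'][:3,:3].T+s['C'][:3,3]
E
python3 - <<'E'
from h import *
print(ctrl.get_obs())
for n in ['side','top','wrist']:
    s=snap(n); save(s,n+'0'); print(n,{k:v for k,v in s.items() if k not in('color','depth')})
E
```

```text
pics
{'clock': 0.0, 'joint_pos': array([-4.77229929e+01,  2.05888796e+01,  6.33481474e-01, -1.81031606e-02,
       -7.01347726e+01, -1.65054599e+01]), 'qvel': array([ 0.00306971,  0.02489323,  0.11032814, -0.01527931, -0.07544154,
       -0.0823502 ]), 'tau': array([ 6.34924309e-04, -5.82719564e+01,  2.93068618e+01,  6.99757889e+00,
        6.84404396e-03, -1.67775456e-04]), 'tool_pos': array([ 0.29336994, -0.6076941 ,  0.40375542]), 'orientation': array([ 95.81888332,  89.90823685, 121.58426547]), 'force': array([ 0.63363874,  0.16330675, -0.590671  ]), 'moment': array([-0.00690032, -0.05969993, -0.02661017]), 'opening': 0.08731986945066819}
side {'K': array([[489.61176442,   0.        , 317.28238643],
       [  0.        , 489.61176442, 203.42348539],
       [  0.        ,   0.        ,   1.        ]]), 'position': array([0.52235584, 1.15356865, 0.91643513]), 'attitude': array([  52.5017985 ,   -0.52537727, -177.50354591]), 'C': array([[-0.99900892,  0.03378295, -0.02898089,  0.52235584],
       [-0.04355573, -0.60784191,  0.7928626 ,  1.15356865],
       [ 0.00916943,  0.7933391 ,
[... 698 characters left out ...]
  0.        , 287.63680841, 199.43601593],
       [  0.        ,   0.        ,   1.        ]]), 'hand_eye': array([[-4.07380744e-04,  2.83039991e-01, -9.59108022e-01,
         1.96844460e-02],
       [ 9.99999042e-01, -1.15332661e-03, -7.65104544e-04,
        -2.02396079e-04],
       [-1.32271998e-03, -9.59107415e-01, -2.83039250e-01,
        -7.66544446e-02],
       [ 0.00000000e+00,  0.00000000e+00,  0.00000000e+00,
         1.00000000e+00]]), 'C': array([[-0.43588223, -0.86346474, -0.25384113,  0.22444132],
       [ 0.90000176, -0.41759783, -0.12493551, -0.64118339],
       [ 0.00187391, -0.28291463,  0.95914326,  0.38416451],
       [ 0.        ,  0.        ,  0.        ,  1.        ]])}
```

View pics/side0.png

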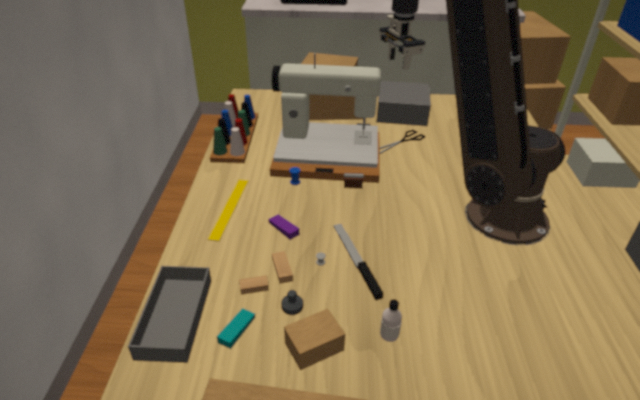

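View pics/top0.png

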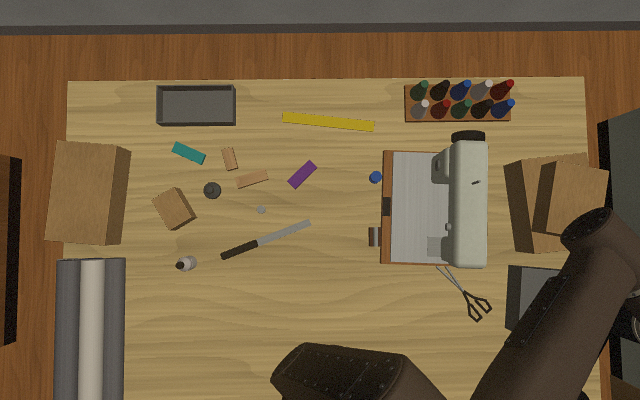

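View pics/wrist0.png

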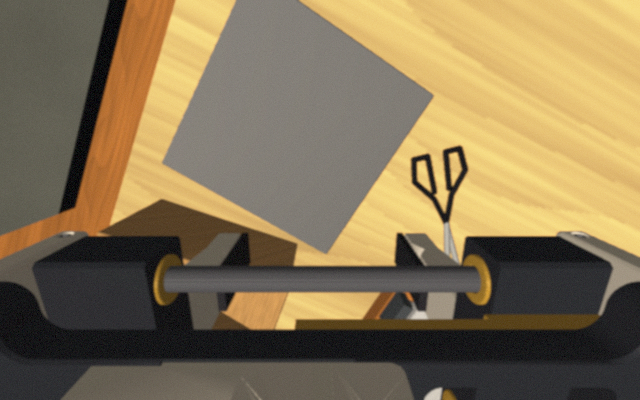

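```bash
python3 - <<'E'
from h import *
s=snap('top'); save(s,'t1')
im=s['color'][:,:,::-1]
c=cv2.resize(im[130:290,140:300],(800,800),interpolation=cv2.INTER_CUBIC)[:600]; cv2.imwrite('pics/cropA.png',cv2.resize(im[135:285,140:340],(800,600),interpolation=cv2.INTER_CUBIC))
cv2.imwrite('pics/cropB.png',cv2.resize(im[135:285,340:540],(800,600),interpolation=cv2.INTER_CUBIC))
P=cloud(s)
for n,u,v in [('bar end h',222,257),('bar tip',310,222),('spool',376,177),('ridge',375,237),('padl',387,206),('wedgeA',252,179),('B',230,158),('bed',420,200),('table',330,200),('plinth',386,180),('oil',185,264),('weight',212,190),('bobbin',261,210),('carton',173,208)]:
    print(n,P[v,u].round(4), onz(s,u,v,0).round(3))
s=snap('side'); im=s['color'][:,:,::-1]
cv2.imwrite('pics/cropC.png',cv2.resize(im[205:355,200:400],(800,600),interpolation=cv2.INTER_CUBIC))
cv2.imwrite('pics/cropD.png',cv2.resize(im[60:210,250:450],(800,600),interpolation=cv2.INTER_CUBIC))
E
```

```text
bar end h [0.3987 0.3377 0.027 ] [0.397 0.344 0.   ]
bar tip [ 0.5046  0.0627 -0.0022] [0.505 0.063 0.   ]
spool [ 0.6411 -0.1451  0.0516] [ 0.647 -0.152  0.   ]
ridge [ 0.4551 -0.1393  0.0429] [ 0.454 -0.145  0.   ]
padl [ 0.5515 -0.1808  0.0304] [ 0.553 -0.186  0.   ]
wedgeA [0.6436 0.2455 0.0157] [0.645 0.248 0.   ]
B [0.7113 0.3149 0.0188] [0.714 0.319 0.   ]
bed [ 0.5671 -0.2775  0.0626] [ 0.571 -0.293  0.   ]
table [ 0.5749 -0.0026 -0.0057] [ 0.575 -0.002  0.   ]
plinth [ 0.634  -0.1799  0.0279] [ 0.637 -0.184  0.   ]
oil [0.3838 0.4326 0.0886] [0.376 0.461 0.   ]
weight [0.6073 0.3651 0.0442] [0.611 0.377 0.   ]
bobbin [0.544  0.2159 0.025 ] [0.545 0.219 0.   ]
carton [0.552  0.4804 0.0583] [0.555 0.501 0.   ]
```

View pics/cropA.png

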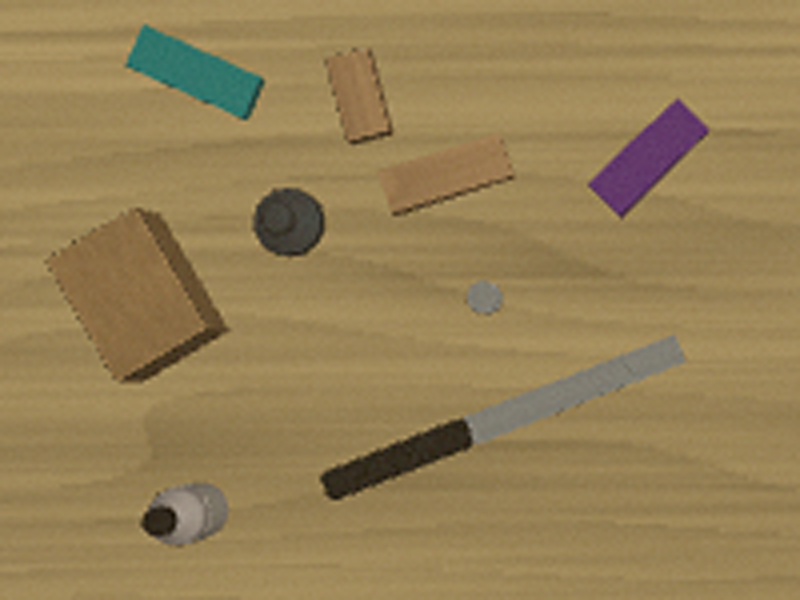

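View pics/cropB.png

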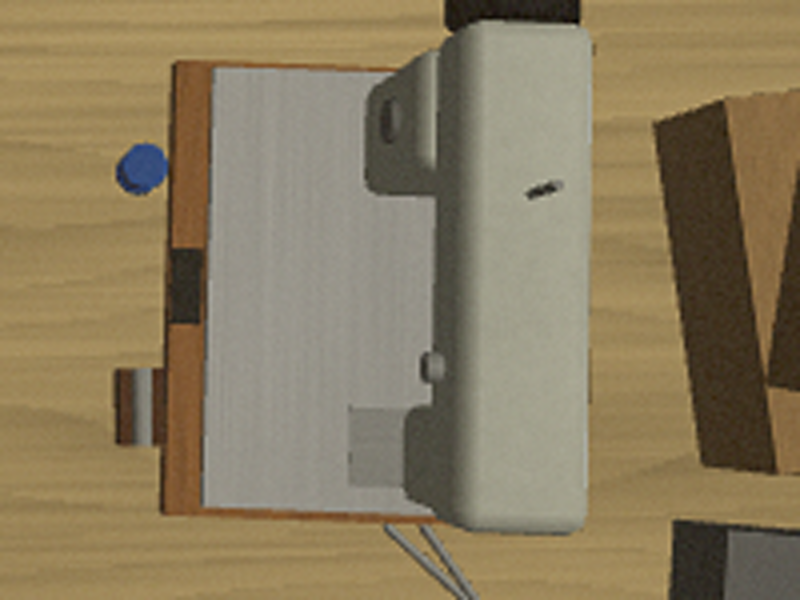

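View pics/cropC.png

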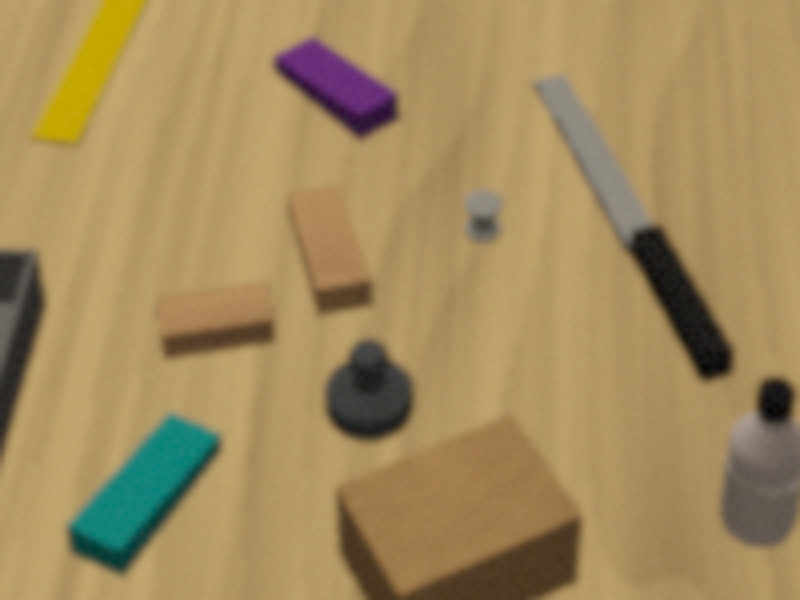

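View pics/cropD.png

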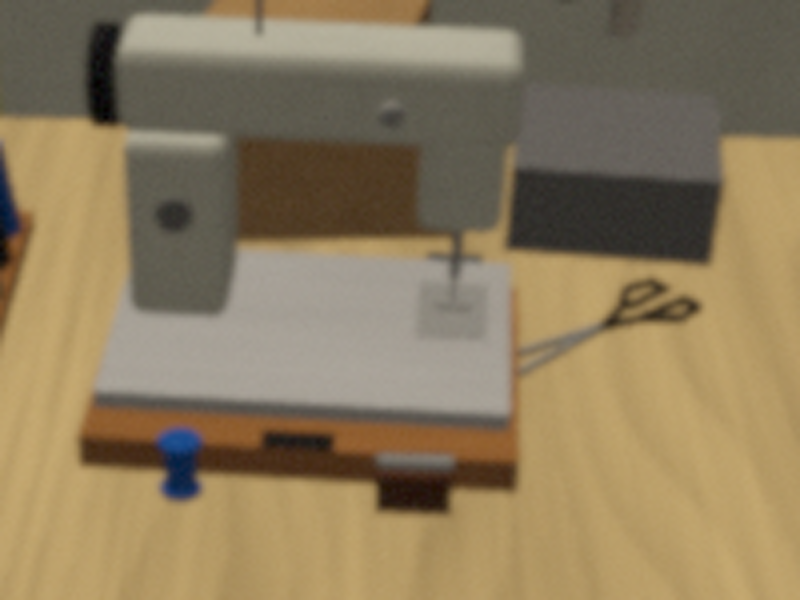

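```bash
cat > m.py <<'E'
from h import *
def comp(mask,u,v,r=12):
    n,l,st,c=cv2.connectedComponentsWithStats(mask.astype(np.uint8),connectivity=4)
    d=np.hypot(c[1:,0]-u,c[1:,1]-v)+1000*(st[1:,4]<25)
    k=1+np.argmin(d); return l==k,c[k],st[k]
E
python3 - <<'E'
from m import *
s=snap('top'); im=s['color'].astype(int); hsv=cv2.cvtColor(s['color'],cv2.COLOR_RGB2HSV)
for n,u,v in [('handle',240,248),('blade',285,232),('toe',305,224),('wedge',252,179),('wedgeend',243,183),('offc',230,158),('table',300,200),('table2',240,200),('plinth',386,180),('pad',386,206),('bed',400,200),('ridge',375,237),('block',371,237),('spool',376,177)]:
    print(n,im[v,u],hsv[v,u])
def rep(n,m,u,v,z):
    k,c,st=comp(m,u,v); ys,xs=np.nonzero(k)
    P=np.array([onz(s,a,b,z) for a,b in zip(xs,ys)])[:,:2].astype(np.float32)
    r=cv2.minAreaRect(P); print(n,st,P.mean(0).round(4),'rect',np.round(r[0],4),np.round(r[1],4),round(r[2],2)); print(cv2.boxPoints(r).round(4).tolist())
H,S,V=[hsv[:,:,i].astype(int) for i in range(3)]
rep('handle',V<65,240,248,.024)
rep('blade',(S<50)&(V>90),285,232,.007)
rep('pad',V<60,386,206,.03)
rep('ridge',(S<60)&(V>90),375,237,.044)
np.save('hsv.npy',hsv)
for v in range(165,195,2): print(v,[tuple(hsv[v,u]) for u in range(232,272,4)])
E
```

```text
handle [55 47 31] [ 20 111  55]
blade [129 127 114] [ 26  30 129]
toe [133 130 119] [ 24  27 133]
wedge [152 117  77] [ 16 126 152]
wedgeend [145 114  77] [ 16 120 145]
offc [152 117  75] [ 16 129 152]
table [148 127  80] [ 21 117 148]
table2 [153 130  83] [ 20 117 153]
plinth [124  85  47] [ 15 158 124]
pad [49 46 37] [23 62 49]
bed [151 148 138] [ 23  22 151]
ridge [124 121 113] [ 22  23 124]
block [85 60 39] [ 14 138  85]
spool [ 51  71 119] [111 146 119]
handle [221 240  37  20 273] [0.4216 0.2853] rect [0.4213 0.2856] [0.0221 0.1184] 21.06
[[0.3896999955177307, 0.336899995803833], [0.43230000138282776, 0.2264000028371811], [0.4528999924659729, 0.23440000414848328], [0.41040000319480896, 0.3449000120162964]]
blade [256 219  55  27 392] [0.474  0.1481] rect [0.4742 0.1479] [0.0222 0.1775] 20.71
[[0.4323999881744385, 0.22699999809265137], [0.4952000081539154, 0.0608999989926815], [0.5159000158309937, 0.06880000233650208], [0.45320001244544983, 0.23479999601840973]]
pad [382 197   9  19 138] [ 0.5514 -0.1774] rect [ 0.5515 -0.177 ] [0.0238 0.0582] 85.13
[[0.5214999914169312, -0.1863
[... 6686 characters left out ...]
45)), (np.uint8(21), np.uint8(115), np.uint8(142)), (np.uint8(19), np.uint8(118), np.uint8(143)), (np.uint8(19), np.uint8(111), np.uint8(142)), (np.uint8(20), np.uint8(117), np.uint8(140)), (np.uint8(20), np.uint8(111), np.uint8(151))]
193 [(np.uint8(20), np.uint8(110), np.uint8(155)), (np.uint8(21), np.uint8(110), np.uint8(153)), (np.uint8(20), np.uint8(112), np.uint8(155)), (np.uint8(20), np.uint8(111), np.uint8(152)), (np.uint8(21), np.uint8(112), np.uint8(150)), (np.uint8(20), np.uint8(108), np.uint8(149)), (np.uint8(20), np.uint8(112), np.uint8(150)), (np.uint8(20), np.uint8(113), np.uint8(145)), (np.uint8(20), np.uint8(114), np.uint8(146)), (np.uint8(20), np.uint8(113), np.uint8(144))]
```

```bash
python3 - <<'E'
from m import *
s=snap('top'); hsv=cv2.cvtColor(s['color'],cv2.COLOR_RGB2HSV).astype(float)
g=s['color'].astype(float)
def sub(row,th,u0,u1,up):
    for u in range(u0,u1):
        a,b=row[u],row[u+1]
        if (a-th)*(b-th)<=0 and a!=b and ((b>a)==up): return u+(th-a)/(b-a)
E1=[];E2=[]
for v in range(158,258,3):
    S=hsv[v,:,1]
    r=g[v,:,0]-g[v,:,2]   # table ~70, plinth ~77, bed ~13
    u=sub(r,45,385,397,False)
    if u and not(196<=v<=217): E2.append(onz(s,u,v,.0585)[:2])
    G=g[v,:,1]; u=sub(G,105,378,388,False)
    if u and not(165<v<218) and v<226: E1.append(onz(s,u,v,.03)[:2])
for n,E in (('ledge',E1),('bed top edge',E2)):
    E=np.array(E); p=np.polyfit(E[:,0],E[:,1],1); r=E[:,1]-np.polyval(p,E[:,0]); k=abs(r)<.003; p=np.polyfit(E[k,0],E[k,1],1)
    print(n,len(E),k.sum(),np.degrees(np.arctan(p[0])),'y at .55',np.polyval(p,.55),'rms',r[k].std())
# corners of plinth/bed: x extents along column
for u in (384,387,389,):
    col=g[:,u,0]-g[:,u,2]; print(u,[ (v,int(g[v,u,0]),int(g[v,u,1]),int(g[v,u,2])) for v in list(range(147,156))+list(range(258,268))])
for u in (400,410): print(u,[ (v,int(col2)) for v,col2 in ((v,g[v,u,0]-g[v,u,2]) for v in list(range(147,158))+list(range(256,268)))])
print(onz(s,386,150.5,.03),onz(s,384,263,.03))
E
```

```text
ledge 6 6 -2.619380561125255 y at .55 -0.16063984506982926 rms 0.00018599151822678393
bed top edge 27 27 -2.804357146889276 y at .55 -0.18806802509448808 rms 0.00027833528280187154
384 [(147, 163, 140, 93), (148, 160, 139, 94), (149, 169, 147, 98), (150, 109, 75, 42), (151, 108, 74, 38), (152, 114, 81, 48), (153, 107, 75, 42), (154, 126, 85, 43), (155, 128, 89, 50), (258, 124, 84, 48), (259, 126, 86, 53), (260, 123, 83, 45), (261, 124, 83, 48), (262, 126, 88, 54), (263, 122, 80, 44), (264, 154, 134, 88), (265, 155, 135, 90), (266, 151, 129, 83), (267, 154, 132, 86)]
387 [(147, 162, 139, 94), (148, 160, 139, 93), (149, 170, 149, 102), (150, 122, 83, 48), (151, 124, 84, 44), (152, 124, 84, 50), (153, 126, 85, 50), (154, 125, 87, 47), (155, 122, 84, 49), (258, 129, 89, 49), (259, 130, 87, 51), (260, 129, 89, 49), (261, 128, 85, 47), (262, 129, 88, 49), (263, 128, 85, 46), (264, 149, 124, 82), (265, 149, 132, 83), (266, 152, 130, 87), (267, 155, 133, 92)]
389 [(147, 159, 140, 93), (148, 161, 139, 93), (149, 166, 144, 93), (150, 125, 84, 47), (151, 128, 85, 51), (152, 127, 89, 48), (153, 126, 86, 44), (154, 129, 85, 45), (155, 130, 92, 53), (258, 131, 88, 53), (259, 131, 88, 44), (260, 127, 80, 42), (261, 132, 88, 51), (262, 126, 86, 46), (263, 126, 83, 48), (264, 148, 122, 78), (265, 153, 133, 86), (266, 152, 132, 89), (267, 158, 136, 93)]
400 [(147, 71), (148, 70), (149, 70), (150, 77), (151, 69), (152, 12), (153, 14), (154, 13), (155, 14), (156, 14), (157, 16), (256, 16), (257, 15), (258, 14), (259, 13), (260, 13), (261, 8), (262, 77), (263, 79), (264, 75), (265, 67), (266, 69), (267, 65)]
410 [(147, 68), (148, 68), (149, 70), (150, 71), (151, 87), (152, 29), (153, 13), (154, 14), (155, 11), (156, 14), (157, 15), (256, 13), (257, 15), (258, 14), (259, 15), (260, 13), (261, 10), (262, 43), (263, 84), (264, 84), (265, 66), (266, 66), (267, 66)]
[ 0.72787782 -0.18160205  0.03      ] [ 0.37351622 -0.16754217  0.03      ]
```

```bash
cat >> m.py <<'E'
def plan(T,n=None,Rt=None,grasp=None,yaw=None,pitch=0):
    """rows to reach: tool with y axis at yaw deg, tool x down; pitch = turn about world axis of tool y afterwards; grasp point or T = TCP"""
    C=tool()
    if Rt is None:
        a=np.radians(yaw); x=np.array([0,0,-1.]); y=np.array([np.cos(a),np.sin(a),0]); Rt=np.stack([x,y,np.cross(x,y)],1)
        Rt=Rt@R.from_rotvec([0,np.radians(pitch),0]).as_matrix()
    if grasp is not None: T=np.array(grasp)-0.159*Rt[:,0]
    dR=R.from_matrix(C[:3,:3].T@Rt).as_rotvec(); dp=np.array(T)-C[:3,3]
    g=C[:3,3]+.159*C[:3,0]
    if n is None: n=int(np.ceil(max(np.linalg.norm(dp)/.055,np.degrees(np.linalg.norm(dR))/10)))
    print('from TCP',C[:3,3].round(4),'grasp',g.round(4),'to',np.round(T,4),'n',n,'total rot',np.degrees(dR).round(2))
    out=[]
    gp0=g; gp1=np.array(T)+.159*Rt[:,0]
    for i in range(n):
        Ra=C[:3,:3]@R.from_rotvec(dR*i/n).as_matrix(); Rb=C[:3,:3]@R.from_rotvec(dR*(i+1)/n).as_matrix()
        pa=gp0+(gp1-gp0)*i/n-.159*Ra[:,0]; pb=gp0+(gp1-gp0)*(i+1)/n-.159*Rb[:,0]
        out.append(list((Ra.T@(pb-pa)).round(4))+list(np.degrees(dR/n).round(2)))
    for i in range(n): print('  ',[float(x) for x in out[i]])
def st():
    o=ctrl.get_obs(); C=tool(); g=C[:3,3]+.159*C[:3,0]
    print('t',round(o['clock'],2),'tcp',C[:3,3].round(4),'grasp',g.round(4),'x',C[:3,0].round(3),'yyaw',round(np.degrees(np.arctan2(C[1,1],C[0,1])),2),'F',np.round(o['force'],1),'M',np.round(o['moment'],2),'op',round(o['opening'],4),'j',np.round(o['joint_pos'],1))
E
python3 - <<'E'
from m import *
s=snap('top'); P=cloud(s); print(P[200,465],P[160,465],P[200,440],P[140,470])
st()
plan([.31,-.30,.42],yaw=177.3)
E
```

```text
[ 0.55093073 -0.33171471  0.30108478] [ 0.6517343  -0.3354641   0.30011923] [ 0.5663142  -0.33883096  0.06369818] [ 0.70500795 -0.3544441   0.2877259 ]
t 0.4 tcp [ 0.2935 -0.6078  0.4045] grasp [ 0.2934 -0.6078  0.2455] x [-0.  0. -1.] yyaw 115.77 F [-0.2 -0.2 -0.3] M [-0.03 -0.03  0.01] op 0.0877 j [-47.7  20.6   0.7  -0.  -70.1 -16.5]
from TCP [ 0.2935 -0.6078  0.4045] grasp [ 0.2934 -0.6078  0.2455] to [ 0.31 -0.3   0.42] n 7 total rot [-6.153e+01  1.000e-02 -2.000e-02]
   [-0.0022, 0.0386, 0.0213, -8.79, 0.0, -0.0]
   [-0.0022, 0.0349, 0.0269, -8.79, 0.0, -0.0]
   [-0.0022, 0.0304, 0.0319, -8.79, 0.0, -0.0]
   [-0.0022, 0.0251, 0.0362, -8.79, 0.0, -0.0]
   [-0.0022, 0.0193, 0.0396, -8.79, 0.0, -0.0]
   [-0.0022, 0.013, 0.0421, -8.79, 0.0, -0.0]
   [-0.0022, 0.0064, 0.0436, -8.79, 0.0, -0.0]
```

```bash
python3 -m inch '[-0.055,0,0,0,0,0,0.087,-0.055,0,0,0,0,0,0.087,-0.04,0,0,0,0,0,0.087,0,0.0386,0.0213,-8.8,0,0,0.087,0,0.0349,0.0269,-8.8,0,0,0.087,0,0.0304,0.0319,-8.8,0,0,0.087,0,0.0251,0.0362,-8.8,0,0,0.087,0,0.0193,0.0396,-8.8,0,0,0.087,0,0.013,0.0421,-8.8,0,0,0.087,0,0.0064,0.0436,-8.8,0,0,0.087]'
python3 - <<'E'
from m import *
st(); plan([.5,-.09,.42],yaw=177.3)
E
```

```text
clock: 1.65
tool_pos: [0.3054, -0.2936, 0.5579]
orientation: [10.9, 89.9, 100.0]
force: [0.6, -0.3, -1.5]
opening: 0.0871
t 1.65 tcp [ 0.3054 -0.2936  0.5579] grasp [ 0.3053 -0.2932  0.3989] x [-0.     0.003 -1.   ] yyaw 179.04 F [ 0.6 -0.3 -1.5] M [ 0.12 -0.05  0.01] op 0.0871 j [-17.   -8.  -12.5  -0.1 -85.6  16.1]
from TCP [ 0.3054 -0.2936  0.5579] grasp [ 0.3053 -0.2932  0.3989] to [ 0.5  -0.09  0.42] n 6 total rot [ 1.74  0.14 -0.03]
   [0.0231, -0.0319, 0.0344, 0.29, 0.02, -0.01]
   [0.023, -0.0317, 0.0346, 0.29, 0.02, -0.01]
   [0.023, -0.0315, 0.0347, 0.29, 0.02, -0.01]
   [0.023, -0.0313, 0.0349, 0.29, 0.02, -0.01]
   [0.023, -0.0312, 0.0351, 0.29, 0.02, -0.01]
   [0.023, -0.031, 0.0353, 0.29, 0.02, -0.01]
```

```bash
python3 -m inch '[0,-0.03,0.045,0,0,0,0.087,0.02,-0.032,0.037,0.5,0,0,0.087,0.03,-0.032,0.035,0.5,0,0,0.087,0.03,-0.032,0.035,0.5,0,0,0.087,0.03,-0.032,0.033,0.3,0,0,0.087,0.03,-0.03,0.023,0,0,0,0.087,0,0,0,0,0,0,0.087]'
python3 - <<'E'
from m import *
st(); s=snap('wrist'); save(s,'w1'); np.savez('w1.npz',**{k:s[k] for k in('color','depth','K','C')})
E
```

```text
clock: 2.52
tool_pos: [0.5023, -0.0807, 0.4196]
orientation: [-80.8, 89.3, 6.8]
force: [-0.6, -0.4, 1.0]
opening: 0.0874
t 2.52 tcp [ 0.5023 -0.0807  0.4196] grasp [ 0.5042 -0.0805  0.2606] x [ 0.012  0.001 -1.   ] yyaw 177.56 F [-0.6 -0.4  1. ] M [-0.    0.26 -0.04] op 0.0874 j [ 13.1   3.9 -18.9   0.1 -66.5 -15.5]
```

View pics/w1.png

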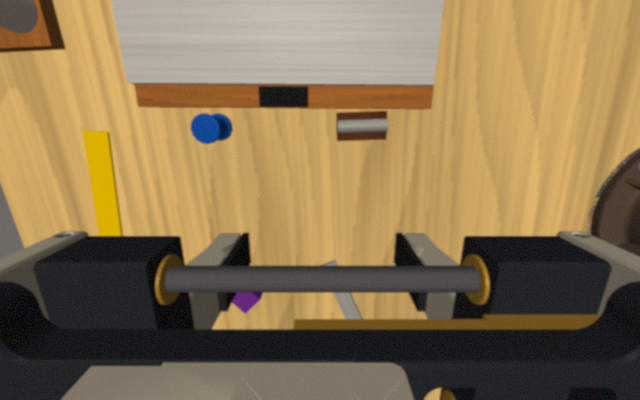

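```bash
python3 - <<'E'
from m import *
s=dict(np.load('w1.npz')); g=s['color'].astype(float); hsv=cv2.cvtColor(s['color'],cv2.COLOR_RGB2HSV)
V=hsv[:,:,2];S=hsv[:,:,1]
k,c,stt=comp(V<70,284,96); print('pad',stt,c,onz(s,c[0],c[1],.03).round(4))
def line(pts):
    E=np.array(pts); p=np.polyfit(E[:,0],E[:,1],1); r=E[:,1]-np.polyval(p,E[:,0]); kk=abs(r)<.002; p=np.polyfit(E[kk,0],E[kk,1],1)
    print(len(E),kk.sum(),'ang',np.degrees(np.arctan(p[0])).round(2),'y at .5515',np.polyval(p,.5515).round(4),'y at .458',np.polyval(p,.458).round(4))
A=[];B=[]
for u in list(range(150,250,4))+list(range(318,425,4)):
    d=g[:,u,0]-g[:,u,2]
    for v in range(70,100):
        if d[v]<45<=d[v+1]: A.append(onz(s,u,v+(45-d[v])/(d[v+1]-d[v]),.042+.0)[:2]);break
    h=g[:,u,1]
    for v in range(98,116):
        if not(330<u<392) and h[v]<125<=h[v+1]: B.append(onz(s,u,v+(125-h[v])/(h[v+1]-h[v]),.03)[:2]);break
print('bed edge (lower, z .042)');line(A);print('ledge');line(B)
m=(V<150)&(V>80)&(S<70); k,c,stt=comp(m,362,125); ys,xs=np.nonzero(k)
P=np.array([onz(s,a,b,.042)[:2] for a,b in zip(xs,ys)],np.float32); r=cv2.minAreaRect(P); print('ridge',stt,P.mean(0),r)
k,c,stt=comp((V<130)&((S>90)|(V<110)),362,125); ys,xs=np.nonzero(k);print('blk',stt); 
cl=cloud(s); print('ridge depth',cl[125,345:380:8].round(4).tolist()); print('table depth',cl[180,300],'plinth',cl[96,200],cl[96,380])
print(g[108:116,300,1],g[105:145:1,362].astype(int).tolist())
E
```

```text
pad [259  87  49  20 940] [283.19042553  96.38510638] [ 0.5495 -0.1797  0.03  ]
bed edge (lower, z .042)
52 52 ang -2.77 y at .5515 -0.1927 y at .458 -0.1882
ledge
37 37 ang -2.78 y at .5515 -0.1666 y at .458 -0.162
ridge [337 118  51  15 435] [ 0.4558777  -0.14217922] ((0.45559996366500854, -0.14266012609004974), (0.015482211485505104, 0.060170404613018036), 89.10978698730469)
blk [337 111  50  10 373]
ridge depth [[0.4762, -0.1436, 0.0446], [0.4667, -0.1432, 0.0445], [0.457, -0.1428, 0.0437], [0.4479, -0.1425, 0.0465], [0.438, -0.142, 0.0444]]
table depth [ 5.38553933e-01 -6.87501479e-02  5.12790494e-04] plinth [ 0.6514657  -0.18452382  0.02832468] [ 0.43236068 -0.17527311  0.02994433]
[118. 145. 156. 158. 156. 157. 155. 153.] [[153, 91, 43], [150, 91, 36], [148, 93, 45], [152, 109, 61], [178, 145, 87], [182, 145, 85], [159, 125, 76], [110, 77, 41], [87, 51, 30], [84, 45, 22], [82, 46, 23], [83, 48, 26], [83, 48, 32], [89, 62, 51], [106, 92, 81], [133, 126, 115], [143, 139, 127], [151, 143, 135], [156, 150, 141], [158, 156, 144], [155, 154, 144], [154, 149, 140], [140, 136, 127], [131, 123, 115], [116, 113, 101], [103, 103, 95], [86, 80, 76], [73, 67, 55], [78, 50, 33], [84, 49, 30], [82, 48, 34], [80, 42, 26], [83, 44, 23], [83, 49, 30], [109, 75, 44], [149, 117, 68], [185, 149, 90], [192, 157, 91], [196, 159, 92], [195, 157, 95]]
```

```bash
python3 - <<'E'
from m import *
plan(None,grasp=[.4249,.2763,.15],yaw=201)
E
```

```text
from TCP [ 0.5018 -0.0813  0.4211] grasp [ 0.504  -0.0811  0.2621] to [0.4249 0.2763 0.309 ] n 7 total rot [-23.45  -0.05   0.78]
   [0.0159, 0.0134, 0.0505, -3.35, -0.01, 0.11]
   [0.016, 0.0104, 0.0512, -3.35, -0.01, 0.11]
   [0.016, 0.0073, 0.0517, -3.35, -0.01, 0.11]
   [0.016, 0.0043, 0.0521, -3.35, -0.01, 0.11]
   [0.016, 0.0012, 0.0523, -3.35, -0.01, 0.11]
   [0.016, -0.0019, 0.0523, -3.35, -0.01, 0.11]
   [0.016, -0.005, 0.0521, -3.35, -0.01, 0.11]
```

```bash
python3 -m inch '[0.016,0.0134,0.0505,-3.4,0,0.1,0.087,0.016,0.0104,0.0512,-3.4,0,0.1,0.087,0.016,0.0073,0.0517,-3.4,0,0.1,0.087,0.016,0.0043,0.0521,-3.4,0,0.1,0.087,0.016,0.0012,0.0523,-3.4,0,0.1,0.087,0.016,-0.0019,0.0523,-3.4,0,0.1,0.087,0.016,-0.005,0.0521,-3.4,0,0.1,0.087,0,0,0,0,0,0,0.087]'
python3 - <<'E'
from m import *
st(); s=snap('wrist'); save(s,'w2'); np.savez('w2.npz',**{k:s[k] for k in('color','depth','K','C')})
plan(None,grasp=[.4249,.2763,.06],yaw=201)
E
```

```text
clock: 3.58
tool_pos: [0.4218, 0.281, 0.3177]
orientation: [-84.9, 88.8, 26.8]
force: [0.6, -0.6, 0.2]
opening: 0.0868
t 3.58 tcp [0.4218 0.281  0.3177] grasp [0.4248 0.2825 0.1588] x [ 0.019  0.009 -1.   ] yyaw -158.28 F [ 0.6 -0.6  0.2] M [-0.12  0.22 -0.01] op 0.0868 j [ 56.2   8.8 -28.    0.7 -52.2 -34.9]
from TCP [0.4221 0.2799 0.3183] grasp [0.4251 0.2814 0.1594] to [0.4249 0.2763 0.219 ] n 2 total rot [0.63 0.13 1.23]
   [0.0497, 0.0004, -0.0023, 0.32, 0.07, 0.61]
   [0.0497, -0.0001, -0.0022, 0.32, 0.07, 0.61]
```

View pics/w2.png

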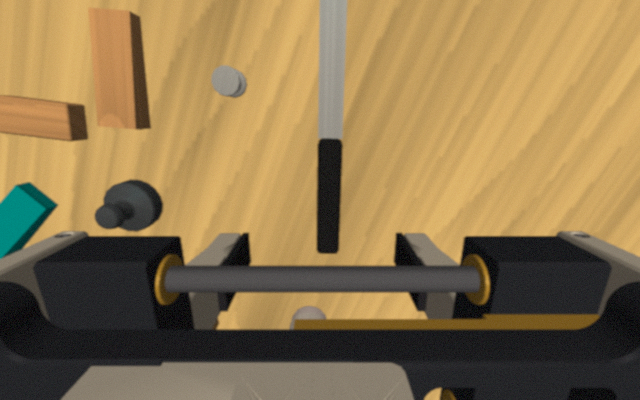

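```bash
python3 - <<'E'
from m import *
s=dict(np.load('w2.npz')); hsv=cv2.cvtColor(s['color'],cv2.COLOR_RGB2HSV); V=hsv[:,:,2];S=hsv[:,:,1];H=hsv[:,:,0]
m=V<60; m[255:]=False; m[:,:300]=False; m[:,360:]=False
k,c,stt=comp(m,329,195); ys,xs=np.nonzero(k)
P=np.array([onz(s,a,b,.024)[:2] for a,b in zip(xs,ys)],np.float32); r=cv2.minAreaRect(P); print('handle',P.mean(0),r)
m=(S<60)&(V>100); m[140:]=False
k,c,stt=comp(m,332,70); ys,xs=np.nonzero(k)
P=np.array([onz(s,a,b,.008)[:2] for a,b in zip(xs,ys)],np.float32); r2=cv2.minAreaRect(P); print('blade',stt,P.mean(0),r2)
d=np.array(r2[0])-np.array(r[0]); print(np.degrees(np.arctan2(d[1],d[0])))
for q in [(90,10),(130,12),(145,128),(98,127)]: print(q,hsv[q[1],q[0]],pt(s,*q))
cl=cloud(s)
print('wedge z along', [(v,cl[v,110:125].mean(0).round(4).tolist()) for v in range(14,126,12)])
print(cl[125,290],cl[60,200])
E
```

```text
handle [0.4209854  0.28180203] ((0.41977542638778687, 0.28474050760269165), (0.020979732275009155, 0.11677424609661102), 21.10647201538086)
blade [ 319    0   28  139 3435] [0.462934   0.17162909] ((0.46150684356689453, 0.17545588314533234), (0.02304697409272194, 0.11825685948133469), 20.73366928100586)
-69.10014773735321
(90, 10) [ 16 142 212] [0.67523166 0.20663625 0.01551858]
(130, 12) [ 18 140 131] [0.64409723 0.19514715 0.01273461]
(145, 128) [ 19 142 129] [0.6136748  0.28959651 0.00867711]
(98, 127) [ 18 131 210] [6.63800259e-01 3.09058208e-01 7.70203128e-05]
wedge z along [(14, [0.6393, 0.2016, 0.0341]), (26, [0.6503, 0.2103, 0.0164]), (38, [0.6481, 0.2197, 0.0171]), (50, [0.6458, 0.2293, 0.018]), (62, [0.6434, 0.239, 0.0189]), (74, [0.6408, 0.2488, 0.0201]), (86, [0.6385, 0.2588, 0.0208]), (98, [0.6363, 0.2691, 0.0214]), (110, [0.6339, 0.2795, 0.0222]), (122, [0.6308, 0.2898, 0.0239])]
[0.48203747 0.23405541 0.00094383] [5.82113065e-01 2.09712079e-01 4.76952832e-04]
```

```bash
python3 -m inch '[0.05,0,-0.002,0.3,0,0.6,0.087,0.05,0,-0.002,0.3,0,0.6,0.06,0,0,0,0,0,0,0.06]'
python3 - <<'E'
from m import *
st()
plan(None,grasp=[.4245,.2765,.0225],yaw=201,n=1)
E
```

```text
clock: 4.0
tool_pos: [0.427, 0.275, 0.2214]
orientation: [-50.4, 89.4, 60.5]
force: [-0.5, -1.3, 0.8]
opening: 0.0724
t 4.0 tcp [0.427  0.275  0.2214] grasp [0.4278 0.2764 0.0624] x [ 0.005  0.009 -1.   ] yyaw -159.16 F [-0.5 -1.3  0.8] M [-0.04  0.16  0.03] op 0.0724 j [ 54.9  16.4 -33.5  -0.1 -39.6 -34. ]
from TCP [0.427  0.275  0.2214] grasp [0.4278 0.2764 0.0624] to [0.4245 0.2765 0.1815] n 1 total rot [-0.16  0.37  0.45]
   [0.0399, 0.0021, 0.002, -0.16, 0.37, 0.45]
```

```bash
python3 -m inch '[0.02,0.002,0.002,0,0.4,0.4,0.06,0.018,0,0,0,0,0,0.06,0,0,0,0,0,0,0.06]'
python3 - <<'E'
from m import *
st()
plan(None,grasp=[.4245,.2765,.0225],yaw=201,n=1)
E
```

```text
clock: 4.38
tool_pos: [0.4275, 0.2762, 0.1903]
orientation: [-71.9, 89.4, 38.9]
force: [0.1, -0.3, 0.7]
opening: 0.0599
t 4.38 tcp [0.4275 0.2762 0.1903] grasp [0.4288 0.2772 0.0314] x [ 0.008  0.006 -1.   ] yyaw -159.28 F [ 0.1 -0.3  0.7] M [-0.03  0.09 -0.03] op 0.0599 j [ 55.1  19.3 -35.1   0.3 -35.1 -34.6]
from TCP [0.4275 0.2762 0.1903] grasp [0.4288 0.2772 0.0314] to [0.4245 0.2765 0.1815] n 1 total rot [-0.28  0.18  0.54]
   [0.0088, 0.0028, 0.0013, -0.28, 0.18, 0.54]
```

```bash
python3 -m inch '[0.009,0.003,0.001,-0.3,0.2,0.5,0.06,0.001,0.001,0,0,0,0.2,0.0,0,0,0,0,0,0,0.0,0,0,0,0,0,0,0.0,0,0,0,0,0,0,0]'
python3 - <<'E'
from m import *
st()
E
```

```text
clock: 5.0
tool_pos: [0.4245, 0.2765, 0.1845]
orientation: [-41.7, 89.8, 69.3]
force: [-3.9, -0.3, 1.1]
opening: 0.0255
t 5.0 tcp [0.4245 0.2765 0.1845] grasp [0.4247 0.277  0.0255] x [ 0.001  0.003 -1.   ] yyaw -158.97 F [-3.9 -0.3  1.1] M [-0.26  1.57 -0.02] op 0.0255 j [ 55.3  19.8 -35.4  -0.1 -34.7 -34.2]
```

```bash
cat >> m.py <<'E'
def bedmeas(N=1,verbose=True):
    """bed tilt from top depth: slope of bed plane minus slope of table; and front edge row in side view"""
    res=[]
    for _ in range(N):
        s=snap('top'); P=cloud(s); hsv=cv2.cvtColor(s['color'],cv2.COLOR_RGB2HSV)
        bedm=np.zeros((400,640),bool); bedm[160:220,400:430]=1
        bedm&=(hsv[:,:,1]<45)&(s['depth']>0)&(abs(P[...,2]-.063)<.012)
        q=P[bedm]; A=np.c_[q[:,0]-.55,q[:,1]+.189,np.ones(len(q))]; c=np.linalg.lstsq(A,q[:,2],rcond=None)[0]
        t=np.zeros((400,640),bool); t[135:290,310:362]=1; t&=(s['depth']>0)&(abs(P[...,2])<.012); w=P[t]
        B=np.c_[w[:,0]-.55,w[:,1]+.189,np.ones(len(w))]; b=np.linalg.lstsq(B,w[:,2],rcond=None)[0]
        v,u=np.nonzero(bedm)
        s2=snap('side'); g=s2['color'].astype(float); rows=[]
        for uu in range(280,372,2):
            d=g[:,uu,0]-g[:,uu,2]
            for vv in range(150,175):
                if d[vv]<30<=d[vv+1]: rows.append((uu,vv+(30-d[vv])/(d[vv+1]-d[vv])));break
        rr=np.array(rows); p=np.polyfit(rr[:,0]-326,rr[:,1],1) if len(rr)>5 else [0,0]
        res.append([len(q),c[1],c[2],b[1],b[2],len(rr),p[0],p[1]])
    r=np.mean(res,0)
    if verbose: print('bed slope %.4f zedge_top %.4f | table slope %.4f z %.4f | rel slope %.4f rel z %.4f | side n %d slope %.4f row %.3f'%(r[1],r[2],r[3],r[4],r[1]-r[3],r[2]-r[4],r[5],r[6],r[7]))
    return r
E
python3 - <<'E'
from m import *
r=[bedmeas() for _ in range(3)]
E
```

```text
bed slope -0.0289 zedge_top 0.0570 | table slope 0.0024 z -0.0017 | rel slope -0.0313 rel z 0.0587 | side n 39 slope 0.0638 row 163.558
bed slope -0.0270 zedge_top 0.0574 | table slope 0.0014 z -0.0016 | rel slope -0.0284 rel z 0.0590 | side n 40 slope 0.0779 row 163.863
bed slope -0.0285 zedge_top 0.0572 | table slope 0.0018 z -0.0016 | rel slope -0.0303 rel z 0.0588 | side n 39 slope 0.0638 row 163.552
```

```bash
cat >> m.py <<'E'
YAWM=-2.75; PADX=.5505; EDGEY=-.1895   # pad frame
RX=.457; L=.230; HB=.0255; XOFF=0.0; PITCH0=0.0; DYAW=0.0
def barpose(s,z,th):
    """toe tip underside at outward distance s, height z, toe-down th deg, on the line through ridge centre"""
    a=np.radians(YAWM); yo=np.array([-np.sin(a),np.cos(a),0]); xo=np.array([np.cos(a),np.sin(a),0])
    pad=np.array([PADX,EDGEY,0]); xr=(np.array([RX,-.142,0])-pad)@xo+XOFF
    t=np.radians(th); d=-np.cos(t)*yo-np.array([0,0,np.sin(t)]); n=np.cos(t)*np.array([0,0,1])-np.sin(t)*yo
    tip=pad+xr*xo+s*yo+np.array([0,0,z])
    return tip-L*d+HB*n
def bp(s,z,th,n=None):
    plan(None,n=n,grasp=barpose(s,z,th),yaw=180+YAWM+DYAW,pitch=-(th+PITCH0))
def toe():
    C=tool(); g=C[:3,3]+.159*C[:3,0]; Rb=C[:3,:3]@R.from_rotvec([0,np.radians(PITCH0),0]).as_matrix()
    d=-Rb[:,2]; n=-Rb[:,0]; tip=g+L*d-HB*n
    a=np.radians(YAWM); yo=np.array([-np.sin(a),np.cos(a),0]); xo=np.array([np.cos(a),np.sin(a),0]); r=tip-np.array([PADX,EDGEY,0])
    print('toe x %.4f s %.4f z %.4f th %.2f'%(r@xo,r@yo,tip[2],np.degrees(np.arcsin(-d[2]))))
E
python3 -m inch '[-0.03,0,0,0,0,0,0,-0.05,0,0,0,0,0,0,-0.05,0,0,0,0,0,0]'
python3 - <<'E'
from m import *
st(); bp(.1,.1,0)
E
```

```text
clock: 5.68
tool_pos: [0.4231, 0.2747, 0.312]
orientation: [109.2, 89.5, -139.8]
force: [1.1, 1.3, -3.5]
opening: 0.0238
t 5.67 tcp [0.4231 0.2747 0.312 ] grasp [0.422  0.2738 0.153 ] x [-0.007 -0.006 -1.   ] yyaw -159.04 F [ 1.1  1.3 -3.5] M [ 0.44 -0.01 -0.01] op 0.0238 j [ 55.3   9.5 -27.6  -0.2 -53.4 -34.2]
from TCP [0.4231 0.2747 0.312 ] grasp [0.422  0.2738 0.153 ] to [0.4708 0.1447 0.2845] n 3 total rot [23.71 -0.27 -0.45]
   [0.0093, 0.0006, -0.0462, 7.9, -0.09, -0.15]
   [0.0092, -0.0057, -0.0458, 7.9, -0.09, -0.15]
   [0.0092, -0.0119, -0.0445, 7.9, -0.09, -0.15]
```

```bash
python3 -m inch '[0.005,0,-0.027,4.8,0,-0.1,0,0.005,-0.001,-0.027,4.8,0,-0.1,0,0.005,-0.004,-0.027,4.8,0,-0.1,0,0.005,-0.006,-0.027,4.8,0,-0.1,0,0.005,-0.008,-0.027,4.5,0,0,0,0,0,0,0,0,0,0]'
python3 - <<'E'
from m import *
st(); s=snap('wrist'); save(s,'w3'); np.savez('w3.npz',**{k:s[k] for k in('color','depth','K','C')}); toe()
s=snap('side'); save(s,'s3')
E
```

```text
clock: 6.42
tool_pos: [0.4687, 0.1419, 0.2876]
orientation: [-53.2, 89.8, 33.3]
force: [-0.6, 0.2, -4.7]
opening: 0.0241
t 6.42 tcp [0.4687 0.1419 0.2876] grasp [0.4692 0.1422 0.1286] x [ 0.003  0.002 -1.   ] yyaw 176.55 F [-0.6  0.2 -4.7] M [0.3  0.03 0.05] op 0.0241 j [ 39.9   9.6 -31.5   0.  -48.8 -43.4]
toe x -0.0994 s 0.0983 z 0.1028 th 0.14
```

View pics/w3.png

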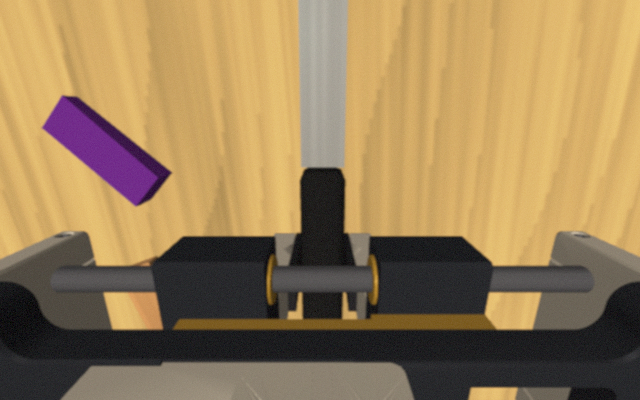

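View pics/s3.png

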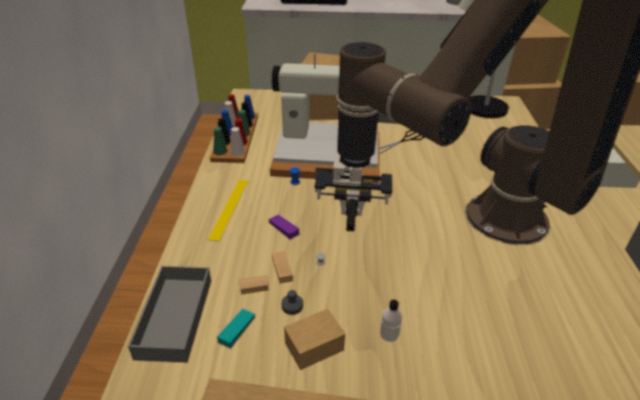

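```bash
cat >> m.py <<'E'
def barcheck(f):
    s=dict(np.load(f)); P=cloud(s); hsv=cv2.cvtColor(s['color'],cv2.COLOR_RGB2HSV)
    m=np.zeros((400,640),bool); m[3:160,303:343]=1; m&=(s['depth']>0)
    # express in tool frame (via nominal hand-eye): C = T*H
    T=tool()
    Q=(P-T[:3,3])@T[:3,:3]
    q=Q[m]; A=np.c_[q[:,1],q[:,2],np.ones(len(q))]; c=np.linalg.lstsq(A,q[:,0],rcond=None)[0]; r=q[:,0]-A@c; k=abs(r)<.004
    c=np.linalg.lstsq(A[k],q[k,0],rcond=None)[0]
    print('blade top plane x = %.4f*y %+.4f*z %+.4f'%tuple(c),k.sum(),len(k),'rms',r[k].std(),'pitch deg',np.degrees(np.arctan(c[1])))
    S=hsv[:,:,1].astype(int); V=hsv[:,:,2].astype(int)
    cen=[]
    for v in range(10,155,8):
        row=(S[v]<70)&(V[v]>90); x=[u for u in range(280,370) if row[u]]
        if x: u=(min(x)+max(x))/2; q=Q[v,int(u)]; cen.append((q[2],q[1]))
    cen=np.array(cen); p=np.polyfit(cen[:,0],cen[:,1],1); print('centre line y=%.4f*z%+.4f'%tuple(p),'yaw dev deg',np.degrees(np.arctan(p[0])))
    print('end of handle: tool z',[Q[v,325].round(4).tolist() for v in (150,158,163,172,180,190)])
E
python3 - <<'E'
from m import *
barcheck('w3.npz')
E
```

```text
blade top plane x = -0.0012*y -0.0266*z +0.1769 6257 6257 rms 0.000670023890926442 pitch deg -1.5263687530304675
centre line y=-0.0016*z+0.0004 yaw dev deg -0.08969988332190144
end of handle: tool z [[0.1781, 0.0021, -0.0598], [0.1779, 0.0021, -0.0555], [0.1794, 0.0021, -0.0525], [0.1659, 0.002, -0.05], [0.1623, 0.0019, -0.0466], [0.1618, 0.0019, -0.0415]]
```

```bash
sed -i 's/L=.230; HB=.0255; XOFF=0.0; PITCH0=0.0/L=.231; HB=.0258; XOFF=0.0; PITCH0=-1.5/' m.py
python3 - <<'E'
from m import *
toe(); bp(.045,.052,11,n=5)
E
```

```text
toe x -0.0989 s 0.0988 z 0.0968 th 1.66
from TCP [0.4689 0.1434 0.2882] grasp [0.4695 0.1438 0.1292] to [0.4665 0.0554 0.2782] n 5 total rot [-0.51 -9.34  0.26]
   [0.0016, -0.0005, -0.0176, -0.1, -1.87, 0.05]
   [0.0012, -0.0005, -0.0177, -0.1, -1.87, 0.05]
   [0.0008, -0.0005, -0.0177, -0.1, -1.87, 0.05]
   [0.0004, -0.0004, -0.0177, -0.1, -1.87, 0.05]
   [-0.0, -0.0004, -0.0177, -0.1, -1.87, 0.05]
```

```bash
python3 -m inch '[0.0016,-0.0005,-0.0176,-0.1,-1.9,0,0,0.0012,-0.0005,-0.0177,-0.1,-1.9,0,0,0.0008,-0.0005,-0.0177,-0.1,-1.9,0,0,0.0004,-0.0005,-0.0177,-0.1,-1.9,0,0,0,-0.0005,-0.0177,-0.1,-1.9,0,0,0,0,0,0,0,0,0]'
python3 - <<'E'
from m import *
st(); toe(); bp(.03,.0442,11,n=2); s=snap('wrist'); save(s,'w4')
s=snap('side'); save(s,'s4'); cv2.imwrite('pics/s4c.png',cv2.resize(s['color'][110:230,260:420,::-1],(800,600),interpolation=cv2.INTER_CUBIC))
s=snap('top'); cv2.imwrite('pics/t4c.png',cv2.resize(s['color'][170:290,290:450,::-1],(800,600),interpolation=cv2.INTER_CUBIC))
E
```

```text
clock: 7.28
tool_pos: [0.4669, 0.0577, 0.2776]
orientation: [-2.1, 80.0, 85.8]
force: [-0.3, -0.4, -4.4]
opening: 0.024
t 7.28 tcp [0.4669 0.0577 0.2776] grasp [0.4689 0.0852 0.121 ] x [ 0.013  0.173 -0.985] yyaw 177.85 F [-0.3 -0.4 -4.4] M [-0.57  0.08  0.06] op 0.024 j [ 26.7   8.3 -30.2 -11.8 -46.9 -21.1]
toe x -0.0919 s 0.0492 z 0.0497 th 11.49
from TCP [0.4669 0.0577 0.2776] grasp [0.4689 0.0852 0.121 ] to [0.4658 0.0404 0.2704] n 2 total rot [0.66 0.49 0.25]
   [0.002, 0.0003, -0.0091, 0.33, 0.24, 0.13]
   [0.0021, 0.0002, -0.0091, 0.33, 0.24, 0.13]
```

View pics/s4c.png

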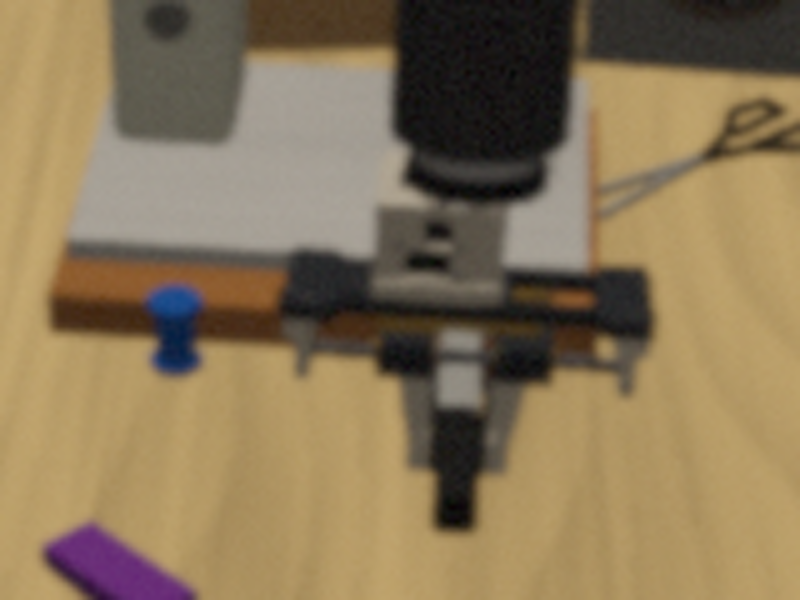

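View pics/t4c.png

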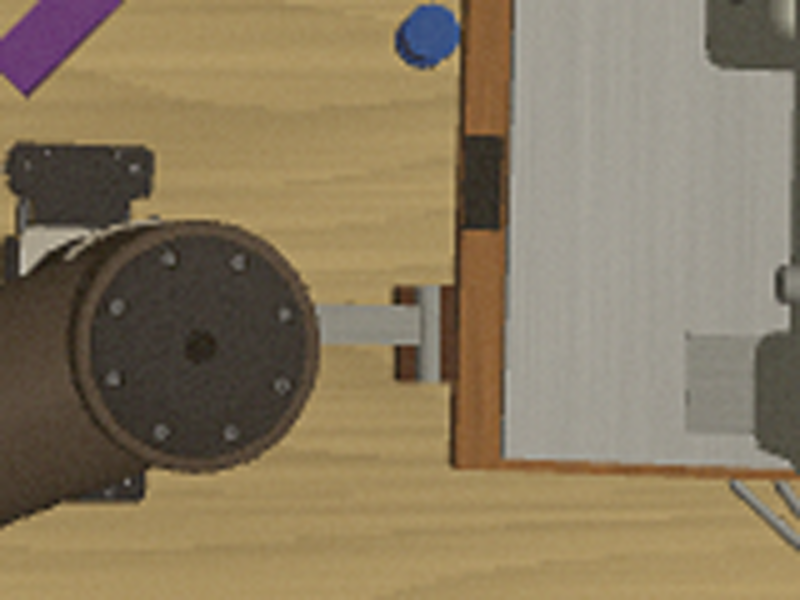

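View pics/w4.png

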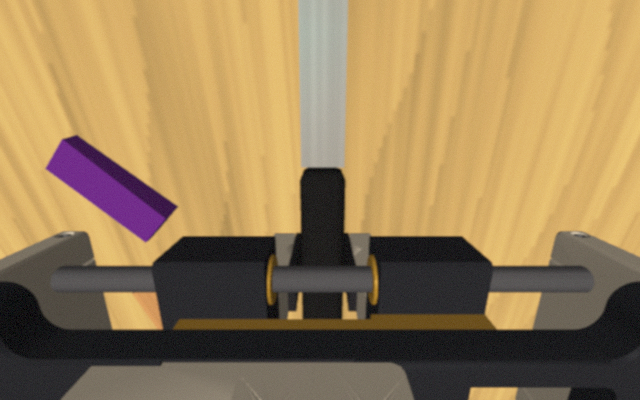

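```bash
python3 - <<'E'
from m import *
s=snap('top'); g=s['color'].astype(float)
for v in (231,233,235,237): print(v,g[v,366:394].astype(int).tolist())
for u in (374.0,): print('tip',onz(s,u,235,.053))
print('ridge',onz(s,375.5,240,.044))
P=cloud(s); print(P[235,366:376].round(4).tolist())
toe(); st()
E
```

```text
231 [[137, 135, 123], [144, 141, 130], [140, 137, 128], [143, 141, 131], [145, 143, 130], [130, 125, 114], [129, 119, 106], [128, 127, 115], [111, 108, 97], [137, 133, 124], [142, 139, 126], [144, 142, 132], [80, 54, 35], [83, 57, 39], [79, 56, 36], [67, 51, 38], [141, 96, 55], [135, 95, 54], [133, 93, 52], [135, 91, 55], [138, 95, 56], [138, 95, 53], [138, 96, 51], [137, 93, 57], [117, 86, 54], [122, 119, 114], [161, 160, 148], [162, 157, 148]]
233 [[141, 138, 125], [142, 140, 128], [138, 136, 127], [143, 139, 129], [138, 136, 122], [143, 138, 127], [138, 133, 123], [146, 141, 131], [109, 105, 94], [137, 136, 123], [143, 141, 129], [136, 135, 124], [85, 57, 38], [87, 58, 39], [81, 56, 37], [64, 47, 37], [140, 97, 53], [138, 95, 54], [134, 89, 52], [139, 98, 60], [138, 96, 49], [140, 95, 58], [142, 98, 63], [133, 91, 51], [116, 82, 50], [113, 112, 103], [163, 159, 150], [161, 157, 147]]
235 [[143, 138, 126], [139, 137, 125], [142, 140, 130], [143, 137, 125], [143, 141, 129], [145, 142, 129], [143, 139, 125], [149, 146, 133], [105, 103, 92], [135, 131, 121], [145, 142, 129], [136, 135
[... 587 characters left out ...]
, [143, 102, 60], [140, 99, 55], [137, 94, 56], [100, 77, 55], [146, 143, 134], [160, 155, 144], [159, 157, 145]]
tip [ 0.46151801 -0.13504007  0.053     ]
ridge [ 0.44583038 -0.14055992  0.044     ]
[[0.4619, -0.1099, 0.0575], [0.4619, -0.1131, 0.0566], [0.4618, -0.1164, 0.0544], [0.4618, -0.1191, 0.0576], [0.4617, -0.1228, 0.0527], [0.4617, -0.1252, 0.058], [0.4616, -0.1287, 0.0541], [0.4616, -0.1315, 0.0562], [0.4613, -0.1367, 0.0405], [0.4611, -0.1403, 0.037]]
toe x -0.0915 s 0.0501 z 0.0499 th 11.45
t 7.47 tcp [0.467  0.0587 0.2777] grasp [0.469  0.0861 0.1211] x [ 0.013  0.172 -0.985] yyaw 177.94 F [-0.4 -0.2 -3.8] M [-0.57  0.14  0.01] op 0.0235 j [ 26.8   8.3 -30.2 -11.7 -46.9 -21.1]
```

```bash
python3 - <<'E'
from m import *
bp(.02,.0410,12,n=2)
E
```

```text
from TCP [0.467  0.0587 0.2777] grasp [0.469  0.0861 0.1211] to [0.4651 0.0265 0.2706] n 2 total rot [ 0.75 -0.55  0.25]
   [0.0007, 0.0004, -0.0165, 0.37, -0.27, 0.12]
   [0.0006, 0.0003, -0.0165, 0.37, -0.27, 0.12]
```

```bash
python3 -m inch '[0.0007,0.0004,-0.0165,0.4,-0.3,0.1,0,0.0006,0.0003,-0.0145,0.4,-0.3,0.1,0,0,0,0,0,0,0,0]'
python3 - <<'E'
from m import *
st();toe(); bp(-.004,.0362,12,n=2)
E
```

```text
clock: 7.85
tool_pos: [0.4648, 0.0276, 0.2704]
orientation: [0.0, 79.4, 87.3]
force: [-0.7, 0.3, -4.0]
opening: 0.0239
t 7.85 tcp [0.4648 0.0276 0.2704] grasp [0.4662 0.0567 0.1141] x [ 0.008  0.183 -0.983] yyaw 177.3 F [-0.7  0.3 -4. ] M [-0.68  0.16  0.03] op 0.0239 j [ 22.7   8.8 -30.4 -13.1 -47.  -16.8]
toe x -0.0959 s 0.0214 z 0.0406 th 12.06
from TCP [0.4648 0.0276 0.2704] grasp [0.4662 0.0567 0.1141] to [0.4639 0.0025 0.2658] n 2 total rot [ 0.04  0.06 -0.02]
   [-0.0, -0.0002, -0.0128, 0.02, 0.03, -0.01]
   [-0.0, -0.0002, -0.0128, 0.02, 0.03, -0.01]
```

```bash
python3 -m inch '[0,-0.0002,-0.0085,0,0,0,0,0,-0.0002,-0.0085,0,0,0,0,0,0,-0.007,0,0,0,0]'
python3 - <<'E'
from m import *
st();toe(); bp(-.02,.0328,12,n=2)
s=snap('top'); cv2.imwrite('pics/t5c.png',cv2.resize(s['color'][190:280,340:460,::-1],(800,600),interpolation=cv2.INTER_CUBIC))
E
```

```text
clock: 8.22
tool_pos: [0.4642, 0.0024, 0.2658]
orientation: [-0.0, 79.4, 87.2]
force: [0.6, -0.8, -3.8]
opening: 0.0238
t 8.22 tcp [0.4642 0.0024 0.2658] grasp [0.4656 0.0315 0.1095] x [ 0.009  0.183 -0.983] yyaw 177.29 F [ 0.6 -0.8 -3.8] M [-0.64  0.08 -0.02] op 0.0238 j [ 19.5   9.2 -30.5 -13.4 -47.1 -13.3]
toe x -0.0952 s -0.0038 z 0.0360 th 12.05
from TCP [0.4642 0.0024 0.2658] grasp [0.4656 0.0315 0.1095] to [ 0.4632 -0.0135  0.2624] n 2 total rot [0.04 0.05 0.  ]
   [0.0002, 0.0001, -0.0082, 0.02, 0.03, 0.0]
   [0.0002, 0.0001, -0.0082, 0.02, 0.03, 0.0]
```

View pics/t5c.png

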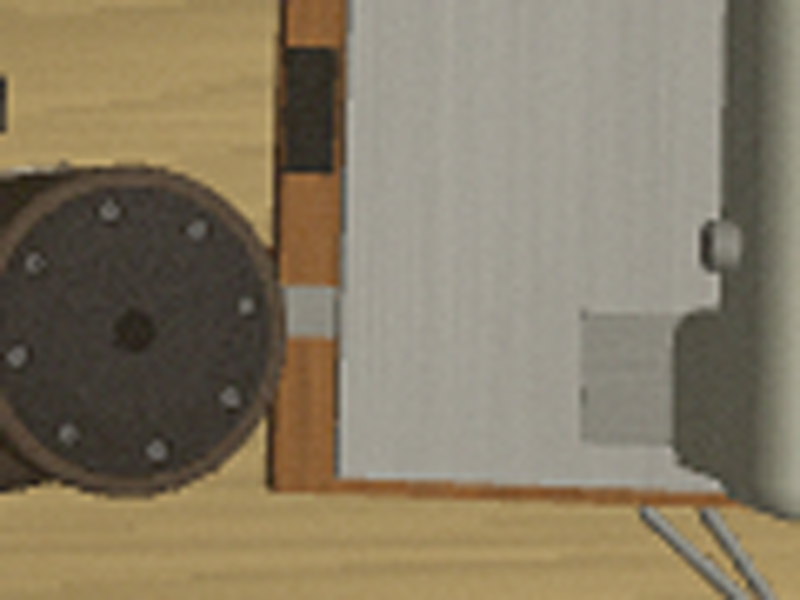

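```bash
python3 -m inch '[0.0002,0,-0.006,0,0,0,0,0.0002,0,-0.006,0,0,0,0]'
python3 - <<'E'
from m import *
st();toe(); bp(-.022,.0325,12,n=2)
E
```

```text
clock: 8.52
tool_pos: [0.4635, -0.0104, 0.263]
orientation: [0.0, 79.5, 87.3]
force: [-0.3, 0.0, -4.1]
opening: 0.0238
t 8.53 tcp [ 0.4635 -0.0104  0.263 ] grasp [0.4649 0.0187 0.1066] x [ 0.009  0.183 -0.983] yyaw 177.3 F [-0.3  0.  -4.1] M [-0.65  0.1  -0.01] op 0.0238 j [ 17.9   9.5 -30.6 -13.5 -47.  -11.6]
toe x -0.0953 s -0.0167 z 0.0332 th 12.04
from TCP [ 0.4635 -0.0104  0.263 ] grasp [0.4649 0.0187 0.1066] to [ 0.4631 -0.0155  0.2621] n 2 total rot [ 0.05  0.04 -0.01]
   [-0.0, 0.0001, -0.0026, 0.02, 0.02, -0.01]
   [-0.0, 0.0001, -0.0026, 0.02, 0.02, -0.01]
```

```bash
python3 -m inch '[0,0,-0.0026,0,0,0,0,0,0,-0.0026,0,0,0,0]'
python3 - <<'E'
from m import *
st();toe(); bp(-.022,.0352,8,n=4)
E
```

```text
clock: 8.78
tool_pos: [0.4632, -0.016, 0.2619]
orientation: [0.0, 79.5, 87.3]
force: [0.4, 0.8, -4.4]
opening: 0.0239
t 8.78 tcp [ 0.4632 -0.016   0.2619] grasp [0.4646 0.013  0.1055] x [ 0.009  0.183 -0.983] yyaw 177.28 F [ 0.4  0.8 -4.4] M [-0.6   0.16  0.02] op 0.0239 j [ 17.2   9.6 -30.6 -13.6 -47.  -10.8]
toe x -0.0954 s -0.0224 z 0.0321 th 12.04
from TCP [ 0.4632 -0.016   0.2619] grasp [0.4646 0.013  0.1055] to [0.4638 0.     0.2509] n 4 total rot [ 0.03  4.04 -0.01]
   [0.0034, 0.0, 0.0035, 0.01, 1.01, -0.0]
   [0.0034, 0.0, 0.0035, 0.01, 1.01, -0.0]
   [0.0033, 0.0, 0.0036, 0.01, 1.01, -0.0]
   [0.0033, 0.0, 0.0036, 0.01, 1.01, -0.0]
```

```bash
python3 -m inch '[0.0034,0,0.0035,0,1,0,0,0.0034,0,0.0035,0,1,0,0,0.0033,0,0.0036,0,1,0,0,0.0033,0,0.0036,0,1,0,0,0,0,0,0,0,0,0]'
python3 - <<'E'
from m import *
st();toe(); bedmeas(); bp(-.022,.0395,4,n=4)
E
```

```text
clock: 9.4
tool_pos: [0.464, 0.0018, 0.2499]
orientation: [0.0, 83.8, 87.4]
force: [0.1, -0.1, -4.2]
opening: 0.0237
t 9.4 tcp [0.464  0.0018 0.2499] grasp [0.4648 0.0191 0.0919] x [ 0.005  0.109 -0.994] yyaw 177.33 F [ 0.1 -0.1 -4.2] M [-0.33  0.14 -0.  ] op 0.0237 j [ 21.7  10.4 -33.6  -8.2 -43.7 -18.5]
toe x -0.0953 s -0.0212 z 0.0352 th 7.74
bed slope -0.0235 zedge_top 0.0574 | table slope 0.0032 z -0.0019 | rel slope -0.0267 rel z 0.0593 | side n 44 slope 0.1005 row 166.040
from TCP [0.4642 0.0015 0.2502] grasp [0.4651 0.0189 0.0922] to [0.4645 0.0146 0.2402] n 4 total rot [0.05 3.79 0.02]
   [0.0028, 0.0001, 0.003, 0.01, 0.95, 0.0]
   [0.0028, 0.0001, 0.003, 0.01, 0.95, 0.0]
   [0.0028, 0.0001, 0.0031, 0.01, 0.95, 0.0]
   [0.0028, 0.0001, 0.0031, 0.01, 0.95, 0.0]
```

```bash
python3 -m inch '[0.0028,0,0.003,0,0.9,0,0,0.0028,0,0.003,0,0.9,0,0,0,0,0,0,0,0,0]'
python3 - <<'E'
from m import *
st();toe(); bedmeas(); bp(-.022,.0395,4,n=2)
E
```

```text
clock: 9.88
tool_pos: [0.4649, 0.0081, 0.2457]
orientation: [-1.1, 85.6, 86.1]
force: [-1.9, -1.6, 1.2]
opening: 0.0237
t 9.88 tcp [0.4649 0.0081 0.2457] grasp [0.4657 0.0202 0.0871] x [ 0.005  0.076 -0.997] yyaw 177.27 F [-1.9 -1.6  1.2] M [-0.35  0.57 -0.07] op 0.0237 j [ 23.4  10.8 -34.9  -5.8 -42.5 -22. ]
toe x -0.0946 s -0.0218 z 0.0378 th 5.87
bed slope -0.0238 zedge_top 0.0575 | table slope 0.0020 z -0.0016 | rel slope -0.0258 rel z 0.0591 | side n 40 slope 0.1230 row 166.610
from TCP [0.4649 0.008  0.2458] grasp [0.4657 0.0202 0.0872] to [0.4645 0.0146 0.2402] n 2 total rot [0.   1.91 0.09]
   [0.003, 0.0004, 0.0031, 0.0, 0.95, 0.05]
   [0.003, 0.0003, 0.0031, 0.0, 0.95, 0.05]
```

```bash
python3 -m inch '[0.003,0.0002,0.0031,0,0.9,0,0,0.003,0.0002,0.0031,0,0.9,0,0,0,0,0,0,0,0,0]'
python3 - <<'E'
from m import *
st();toe(); bedmeas(); bp(-.022,.0417,2,n=2)
E
```

```text
clock: 10.35
tool_pos: [0.4652, 0.0144, 0.2417]
orientation: [-4.5, 87.5, 82.7]
force: [-1.5, -0.3, 5.4]
opening: 0.0237
t 10.35 tcp [0.4652 0.0144 0.2417] grasp [0.4661 0.0213 0.0829] x [ 0.006  0.043 -0.999] yyaw 177.21 F [-1.5 -0.3  5.4] M [-0.12  1.25 -0.08] op 0.0237 j [ 25.1  11.1 -36.1  -3.2 -41.5 -25.5]
toe x -0.0944 s -0.0221 z 0.0410 th 4.00
bed slope -0.0264 zedge_top 0.0582 | table slope 0.0036 z -0.0019 | rel slope -0.0300 rel z 0.0601 | side n 37 slope 0.1032 row 165.211
from TCP [0.4652 0.0144 0.2418] grasp [0.4661 0.0213 0.0829] to [0.4648 0.0214 0.2345] n 2 total rot [-0.05  2.02  0.2 ]
   [0.0037, 0.0004, 0.0034, -0.02, 1.01, 0.1]
   [0.0037, 0.0004, 0.0034, -0.02, 1.01, 0.1]
```

```bash
python3 -m inch '[0.0037,0.0003,0.0034,0,1,0,0,0.0037,0.0003,0.0034,0,1,0,0,0,0,0,0,0,0,0]'
python3 - <<'E'
from m import *
st();toe(); bedmeas(); bp(-.022,.044,0,n=2)
E
```

```text
clock: 10.82
tool_pos: [0.4653, 0.0215, 0.2362]
orientation: [-35.7, 89.5, 51.5]
force: [-3.1, -0.7, 4.8]
opening: 0.0238
t 10.82 tcp [0.4653 0.0215 0.2362] grasp [0.4661 0.0226 0.0772] x [ 0.005  0.007 -1.   ] yyaw 177.17 F [-3.1 -0.7  4.8] M [-0.12  1.25 -0.04] op 0.0238 j [ 26.9  11.6 -37.6  -0.3 -40.3 -29.4]
toe x -0.0946 s -0.0222 z 0.0437 th 1.91
bed slope -0.0141 zedge_top 0.0601 | table slope 0.0022 z -0.0016 | rel slope -0.0163 rel z 0.0617 | side n 28 slope 0.0763 row 162.824
from TCP [0.4653 0.0214 0.2363] grasp [0.4661 0.0226 0.0773] to [0.4652 0.028  0.2287] n 2 total rot [-0.1   1.93  0.3 ]
   [0.0038, 0.0002, 0.0033, -0.05, 0.97, 0.15]
   [0.0038, 0.0002, 0.0033, -0.05, 0.97, 0.15]
```

```bash
python3 -m inch '[0.0038,0.0002,0.0033,0,1,0,0,0.0038,0.0002,0.0033,0,1,0,0,0,0,0,0,0,0,0]'
python3 - <<'E'
from m import *
st();toe(); bedmeas(2); bp(-.022,.0463,-2,n=2)
E
```

```text
clock: 11.3
tool_pos: [0.4653, 0.0283, 0.2302]
orientation: [-167.2, 88.3, -80.1]
force: [-3.7, -1.1, 4.5]
opening: 0.0239
t 11.3 tcp [0.4653 0.0283 0.2302] grasp [0.4661 0.0236 0.0712] x [ 0.005 -0.029 -1.   ] yyaw 177.13 F [-3.7 -1.1  4.5] M [-0.03  1.34 -0.1 ] op 0.0239 j [ 28.5  12.3 -39.1   2.6 -39.2 -33.4]
toe x -0.0948 s -0.0222 z 0.0461 th -0.16
bed slope -0.0093 zedge_top 0.0617 | table slope 0.0038 z -0.0019 | rel slope -0.0132 rel z 0.0636 | side n 31 slope 0.0458 row 161.777
from TCP [0.4654 0.0282 0.2302] grasp [0.4662 0.0236 0.0713] to [0.4655 0.0343 0.2227] n 2 total rot [-0.16  1.87  0.38]
   [0.0036, 0.0001, 0.0031, -0.08, 0.93, 0.19]
   [0.0036, 0.0001, 0.0032, -0.08, 0.93, 0.19]
```

```bash
python3 -m inch '[0.0036,0.0001,0.0031,0,1,0,0,0.0036,0.0001,0.0032,0,1,0,0,0,0,0,0,0,0,0]'
python3 - <<'E'
from m import *
st();toe(); bedmeas(2); bp(-.022,.0485,-4,n=2)
E
```

```text
clock: 11.88
tool_pos: [0.4655, 0.0347, 0.2245]
orientation: [-172.9, 86.3, -85.8]
force: [-3.4, -0.4, 5.8]
opening: 0.0237
t 11.88 tcp [0.4655 0.0347 0.2245] grasp [0.4662 0.0244 0.0659] x [ 0.005 -0.065 -0.998] yyaw 177.09 F [-3.4 -0.4  5.8] M [ 0.1   1.67 -0.14] op 0.0237 j [ 30.   12.9 -40.4   5.4 -38.4 -37.2]
toe x -0.0949 s -0.0222 z 0.0490 th -2.21
bed slope -0.0012 zedge_top 0.0635 | table slope 0.0027 z -0.0017 | rel slope -0.0039 rel z 0.0653 | side n 37 slope 0.0574 row 161.865
from TCP [0.4656 0.0346 0.2246] grasp [0.4664 0.0244 0.0659] to [0.4658 0.0403 0.2164] n 2 total rot [-0.22  1.82  0.46]
   [0.0039, 0.0001, 0.0031, -0.11, 0.91, 0.23]
   [0.0039, 0.0001, 0.0032, -0.11, 0.91, 0.23]
```

```bash
python3 -m inch '[0.0028,0,0.0022,0,0.65,0,0,0.0028,0,0.0022,0,0.65,0,0,0,0,0,0,0,0,0]'
python3 - <<'E'
from m import *
st();toe(); bedmeas(2); bp(-.022,.0463,-1.5,n=2)
E
```

```text
clock: 12.45
tool_pos: [0.4657, 0.0388, 0.2207]
orientation: [-173.9, 84.9, -86.9]
force: [-4.6, -0.3, 7.9]
opening: 0.0235
t 12.45 tcp [0.4657 0.0388 0.2207] grasp [0.4665 0.0247 0.0624] x [ 0.005 -0.089 -0.996] yyaw 177.06 F [-4.6 -0.3  7.9] M [ 0.38  1.87 -0.08] op 0.0235 j [ 30.9  13.4 -41.3   7.4 -37.9 -39.8]
toe x -0.0949 s -0.0222 z 0.0510 th -3.58
bed slope 0.0091 zedge_top 0.0652 | table slope 0.0036 z -0.0019 | rel slope 0.0056 rel z 0.0671 | side n 37 slope 0.0702 row 161.866
from TCP [0.4657 0.0388 0.2207] grasp [0.4665 0.0247 0.0624] to [0.4654 0.0328 0.2248] n 2 total rot [-0.25 -2.06  0.53]
   [-0.0018, -0.0, -0.0032, -0.12, -1.03, 0.27]
   [-0.0018, -0.0, -0.0032, -0.12, -1.03, 0.27]
```

```bash
python3 - <<'E'
from m import *
bp(-.0222,.0415,4,n=4)
E
```

```text
from TCP [0.4657 0.0388 0.2207] grasp [0.4665 0.0247 0.0624] to [0.4645 0.0144 0.2422] n 4 total rot [-0.22 -7.56  0.54]
   [-0.0051, -0.0001, -0.0066, -0.05, -1.89, 0.14]
   [-0.0051, -0.0, -0.0064, -0.05, -1.89, 0.14]
   [-0.0051, -0.0, -0.0062, -0.05, -1.89, 0.14]
   [-0.0052, -0.0, -0.0061, -0.05, -1.89, 0.14]
```

```bash
python3 -m inch '[-0.0051,0,-0.0066,0,-1.9,0.1,0,-0.0051,0,-0.0064,0,-1.9,0.1,0,-0.0051,0,-0.0062,0,-1.9,0.1,0,-0.0052,0,-0.0061,0,-1.9,0.1,0,0,0,0,0,0,0,0]'
python3 - <<'E'
from m import *
st();toe(); bedmeas(2); bp(.06,.0475,4,n=5)
E
```

```text
clock: 13.28
tool_pos: [0.4647, 0.0146, 0.2422]
orientation: [-5.0, 87.3, 82.1]
force: [-0.9, 1.2, -2.4]
opening: 0.0239
t 13.28 tcp [0.4647 0.0146 0.2422] grasp [0.4658 0.0221 0.0834] x [ 0.007  0.047 -0.999] yyaw 177.07 F [-0.9  1.2 -2.4] M [ 0.1   0.14 -0.05] op 0.0239 j [ 25.   11.  -36.1  -3.5 -41.5 -25.4]
toe x -0.0953 s -0.0212 z 0.0406 th 4.23
bed slope 0.0045 zedge_top 0.0648 | table slope 0.0029 z -0.0018 | rel slope 0.0016 rel z 0.0666 | side n 36 slope 0.1631 row 165.736
from TCP [0.4644 0.0149 0.2417] grasp [0.4652 0.0223 0.0828] to [0.4685 0.0965 0.2482] n 5 total rot [-0.06  0.15  0.16]
   [-0.0006, -0.0, 0.0164, -0.01, 0.03, 0.03]
   [-0.0006, -0.0, 0.0164, -0.01, 0.03, 0.03]
   [-0.0006, -0.0, 0.0164, -0.01, 0.03, 0.03]
   [-0.0006, -0.0, 0.0164, -0.01, 0.03, 0.03]
   [-0.0006, -0.0, 0.0164, -0.01, 0.03, 0.03]
```

```bash
python3 -m inch '[-0.002,0,0.002,0,0,0,0,-0.0006,0,0.012,0,0,0,0,-0.0006,0,0.014,0,0,0,0,-0.0006,0,0.016,0,0,0,0,-0.0006,0,0.016,0,0,0,0,-0.0006,0,0.016,0,0,0,0,-0.001,0,0.014,0,0,0,0,0,0,0,0,0,0,0]'
python3 - <<'E'
from m import *
st();toe(); bedmeas(2)
s=snap('top'); save(s,'t6'); s=snap('side'); save(s,'s6')
E
```

```text
clock: 14.48
tool_pos: [0.4686, 0.1126, 0.2516]
orientation: [-2.0, 87.4, 85.3]
force: [0.8, 0.5, -3.7]
opening: 0.0237
t 14.47 tcp [0.4686 0.1126 0.2516] grasp [0.4692 0.1199 0.0927] x [ 0.004  0.045 -0.999] yyaw 177.29 F [ 0.8  0.5 -3.7] M [ 0.02  0.17 -0.02] op 0.0237 j [ 36.   11.6 -33.8  -2.9 -42.9 -36.7]
toe x -0.0959 s 0.0766 z 0.0504 th 4.11
bed slope 0.0076 zedge_top 0.0652 | table slope 0.0026 z -0.0018 | rel slope 0.0049 rel z 0.0669 | side n 36 slope 0.1081 row 162.843
```

View pics/t6.png

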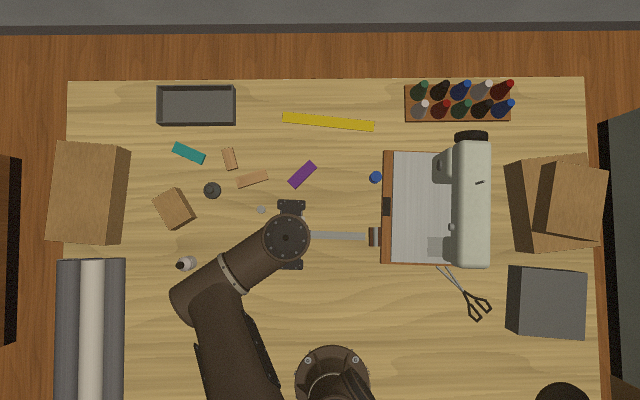

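```bash
python3 - <<'E'
from m import *
s=snap('wrist'); np.savez('w6.npz',**{k:s[k] for k in('color','depth','K','C')}); barcheck('w6.npz')
plan(None,grasp=[.432,.15,.06],yaw=177.25,pitch=1.5,n=4)
E
```

```text
blade top plane x = -0.0039*y -0.0450*z +0.1762 6258 6258 rms 0.0006708307229028015 pitch deg -2.579350135574814
centre line y=0.0003*z+0.0001 yaw dev deg 0.017344928446903506
end of handle: tool z [[0.1786, 0.0017, -0.0581], [0.179, 0.0017, -0.0537], [0.1795, 0.0018, -0.0508], [0.1659, 0.0016, -0.0484], [0.1619, 0.0016, -0.0451], [0.1621, 0.0016, -0.0398]]
from TCP [0.4683 0.1109 0.2513] grasp [0.4688 0.118  0.0925] to [0.4322 0.1542 0.2189] n 4 total rot [-0.08  4.08  0.06]
   [0.0085, 0.0096, 0.01, -0.02, 1.02, 0.01]
   [0.0083, 0.0096, 0.0101, -0.02, 1.02, 0.01]
   [0.0082, 0.0096, 0.0103, -0.02, 1.02, 0.01]
   [0.0081, 0.0095, 0.0104, -0.02, 1.02, 0.01]
```

```bash
python3 -m inch '[0.0085,0.0096,0.0107,0,1.3,0,0,0.0083,0.0096,0.0108,0,1.3,0,0,0.0082,0.0096,0.011,0,1.3,0,0,0.0081,0.0095,0.0111,0,1.3,0,0,0,0,0,0,0,0,0]'
python3 - <<'E'
from m import *
st();plan(None,grasp=[.432,.15,.0275],yaw=177.25,pitch=2.6,n=3)
E
```

```text
clock: 15.45
tool_pos: [0.4323, 0.1563, 0.2183]
orientation: [-176.6, 87.3, -89.6]
force: [0.1, 1.0, -3.5]
opening: 0.0233
t 15.45 tcp [0.4323 0.1563 0.2183] grasp [0.4323 0.1488 0.0595] x [ 0.    -0.047 -0.999] yyaw 176.95 F [ 0.1  1.  -3.5] M [ 0.44  0.11 -0.05] op 0.0233 j [ 45.4  13.2 -40.3   3.1 -38.5 -50.9]
from TCP [0.4323 0.1563 0.2183] grasp [0.4323 0.1488 0.0595] to [0.4323 0.1572 0.1863] n 3 total rot [-0.31 -0.1   0.15]
   [0.0106, 0.0, 0.0008, -0.1, -0.03, 0.05]
   [0.0106, 0.0, 0.0008, -0.1, -0.03, 0.05]
   [0.0106, -0.0, 0.0008, -0.1, -0.03, 0.05]
```

```bash
python3 -m inch '[0.012,0,0.0006,0,0,0,0,0.012,0,0.0006,0,0,0,0,0.006,0,0,0,0,0,0,0,0,0,0,0,0,0]'
python3 - <<'E'
from m import *
st()
E
```

```text
clock: 15.95
tool_pos: [0.4333, 0.1551, 0.1864]
orientation: [-175.8, 87.4, -88.9]
force: [0.9, -0.4, -3.4]
opening: 0.0236
t 15.95 tcp [0.4333 0.1551 0.1864] grasp [0.4335 0.1478 0.0276] x [ 0.001 -0.046 -0.999] yyaw 176.85 F [ 0.9 -0.4 -3.4] M [0.47 0.1  0.01] op 0.0236 j [ 45.2  16.4 -42.1   3.4 -33.3 -51.2]
```

```bash
python3 -m inch '[0.0015,0,0,0,0,0,0,0,0,0,0,0,0,0.05,0,0,0,0,0,0,0.05,0,0,0,0,0,0,0.06,-0.05,0,0.0,0,0,0,0.06,-0.05,0,0,0,0,0,0.06]'
python3 - <<'E'
from m import *
st(); plan(None,grasp=[.641,.262,.13],yaw=194)
s=snap('top'); save(s,'t7'); P=cloud(s); print(P[236,360])
E
```

```text
clock: 16.7
tool_pos: [0.4332, 0.1594, 0.2853]
orientation: [179.6, 87.1, -93.5]
force: [1.4, 1.2, 0.3]
opening: 0.0593
t 16.7 tcp [0.4332 0.1594 0.2853] grasp [0.4327 0.1514 0.1265] x [-0.003 -0.05  -0.999] yyaw 176.88 F [1.4 1.2 0.3] M [ 0.34 -0.07  0.  ] op 0.0593 j [ 45.6   7.6 -35.4   2.5 -49.2 -50.4]
from TCP [0.4332 0.1594 0.2853] grasp [0.4327 0.1514 0.1265] to [0.641 0.262 0.289] n 5 total rot [-17.11  -2.87  -0.45]
   [-0.0019, -0.0402, 0.0227, -3.42, -0.57, -0.09]
   [-0.0016, -0.0416, 0.0203, -3.42, -0.57, -0.09]
   [-0.0014, -0.0428, 0.0177, -3.42, -0.57, -0.09]
   [-0.0011, -0.0439, 0.0151, -3.42, -0.57, -0.09]
   [-0.0009, -0.0448, 0.0125, -3.42, -0.57, -0.09]
[ 0.45775785 -0.09712298 -0.00109012]
```

View pics/t7.png

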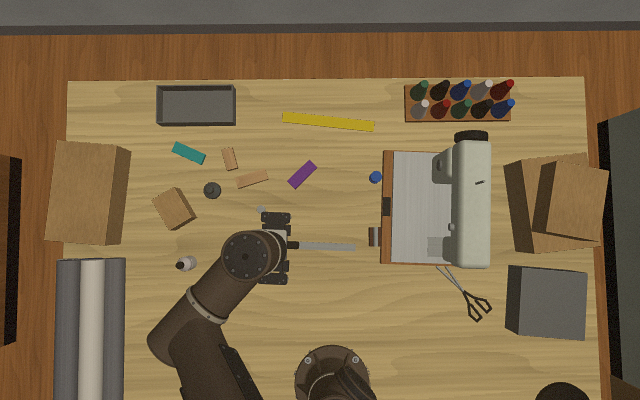

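```bash
python3 - <<'E'
from m import *
s=snap('top'); hsv=cv2.cvtColor(s['color'],cv2.COLOR_RGB2HSV).astype(int)
m=(hsv[:,:,0]<=18)&(hsv[:,:,2]>125); m[:165]=0; m[195:]=0; m[:,:230]=0; m[:,275:]=0
k,c,stt=comp(m,252,179); ys,xs=np.nonzero(k); P=np.array([onz(s,a,b,.0195)[:2] for a,b in zip(xs,ys)],np.float32); r=cv2.minAreaRect(P); print(stt,P.mean(0),r); print(cv2.boxPoints(r))
s=dict(np.load('w2.npz')); hsv=cv2.cvtColor(s['color'],cv2.COLOR_RGB2HSV).astype(int); 
m=(hsv[:,:,2]>175)&(hsv[:,:,0]<=17)&(hsv[:,:,1]>115); m[140:]=0; m[:,:85]=0; m[:,155:]=0
k,c,stt=comp(m,118,68); ys,xs=np.nonzero(k); Q=cloud(s); P=np.array([onz(s,a,b,.0195)[:2] for a,b in zip(xs,ys)],np.float32); r=cv2.minAreaRect(P); print(stt,P.mean(0),r); print(cv2.boxPoints(r))
E
```

```text
[234 168  35  20 356] [0.64756924 0.24805607] ((0.647818386554718, 0.24850165843963623), (0.03556779772043228, 0.10296083241701126), 16.62232780456543)
[[0.6160511  0.29274347]
 [0.64550424 0.19408526]
 [0.6795857  0.20425984]
 [0.65013254 0.30291808]]
[  88    7   47  123 4654] [0.64661014 0.24574451] ((0.6460524201393127, 0.24842187762260437), (0.03611277788877487, 0.10232223570346832), 13.684623718261719)
[[0.61640507 0.29385892]
 [0.6406122  0.19444136]
 [0.6756998  0.20298484]
 [0.65149266 0.30240238]]
```

```bash
python3 - <<'E'
from m import *
s=snap('top'); hsv=cv2.cvtColor(s['color'],cv2.COLOR_RGB2HSV).astype(int)
m=(hsv[:,:,0]<=18)&(hsv[:,:,2]>125); m[:140]=0; m[172:]=0; m[:,:215]=0; m[:,242:]=0
k,c,stt=comp(m,230,158); ys,xs=np.nonzero(k); P=np.array([onz(s,a,b,.022)[:2] for a,b in zip(xs,ys)],np.float32); r=cv2.minAreaRect(P); print(stt,r); B=cv2.boxPoints(r);print(B)
W=np.array([.6465,.2483]); d=np.array([np.cos(np.radians(-75)),np.sin(np.radians(-75))]); y=np.array([-d[1],d[0]])
for b in B: print('along from tip',(W-b)@d+.05,'across',(b-W)@y)
E
```

```text
[222 147  16  23 237] ((0.7103621363639832, 0.3160550892353058), (0.06711142510175705, 0.037608832120895386), 13.967987060546875)
[[0.6732596  0.3262038 ]
 [0.68233764 0.28970703]
 [0.74746466 0.3059064 ]
 [0.73838663 0.34240314]]
along from tip 0.11832338766800118 across 0.04601078948605885
along from tip 0.0807206601210912 across 0.045333432901046494
along from tip 0.07951191913793725 across 0.11243399917930824
along from tip 0.11711464668484722 across 0.1131113557643206
```

```bash
python3 -m inch '[-0.002,-0.040,0.0227,-3.6,-0.6,0,0.056,-0.0016,-0.0416,0.0203,-3.6,-0.6,0,0.056,-0.0014,-0.0428,0.0177,-3.6,-0.6,0,0.056,-0.001,-0.0439,0.0151,-3.6,-0.5,0,0.056,-0.001,-0.0448,0.0125,-3.6,-0.5,0,0.056,0,0,0,0,0,0,0.056]'
python3 - <<'E'
from m import *
st(); plan(None,grasp=[.6424,.2638,.06],yaw=195)
s=snap('wrist'); save(s,'w7'); np.savez('w7.npz',**{k:s[k] for k in('color','depth','K','C')})
E
```

```text
clock: 17.6
tool_pos: [0.6447, 0.2663, 0.2861]
orientation: [60.9, 89.5, 166.4]
force: [-0.9, 0.6, -0.5]
opening: 0.0562
t 17.6 tcp [0.6447 0.2663 0.2861] grasp [0.6435 0.2667 0.1271] x [-0.008  0.002 -1.   ] yyaw -164.5 F [-0.9  0.6 -0.5] M [-0.12  0.23 -0.05] op 0.0562 j [ 38.3  27.6  -4.2  -0.4 -58.5 -22.6]
from TCP [0.6447 0.2663 0.2861] grasp [0.6435 0.2667 0.1271] to [0.6424 0.2638 0.219 ] n 2 total rot [ 0.5   0.23 -0.41]
   [0.0335, 0.0012, -0.001, 0.25, 0.11, -0.21]
   [0.0335, 0.0013, -0.001, 0.25, 0.11, -0.21]
```

View pics/w7.png

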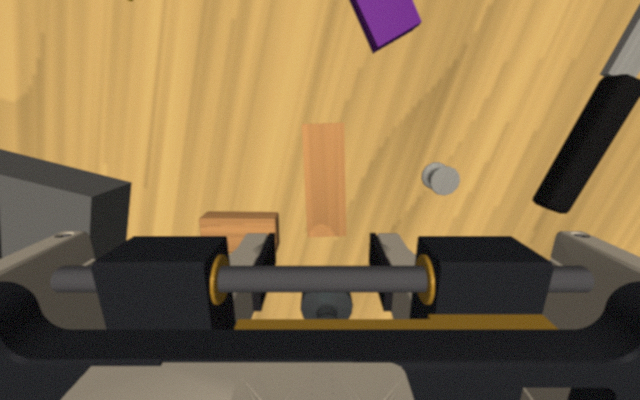

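```bash
python3 - <<'E'
from m import *
s=dict(np.load('w7.npz')); hsv=cv2.cvtColor(s['color'],cv2.COLOR_RGB2HSV).astype(int)
print([tuple(hsv[180,u].tolist()) for u in (290,300,306,315,325,340,346,352)])
m=(hsv[:,:,0]<=17)&(hsv[:,:,2]>150)&(hsv[:,:,1]>105); m[:115]=0; m[240:]=0; m[:,:296]=0; m[:,354:]=0
k,c,stt=comp(m,324,180); ys,xs=np.nonzero(k); P=np.array([onz(s,a,b,.0195)[:2] for a,b in zip(xs,ys)],np.float32); r=cv2.minAreaRect(P); print(stt,c,r); print(cv2.boxPoints(r))
E
```

```text
[(19, 129, 195), (19, 135, 206), (15, 142, 213), (15, 143, 200), (14, 142, 199), (15, 143, 203), (19, 133, 211), (20, 132, 211)]
[ 301  122   46  116 4745] [324.43835616 178.76227608] ((0.6452158689498901, 0.24782304465770721), (0.037300288677215576, 0.10344364494085312), 17.4282283782959)
[[0.61193067 0.29158455]
 [0.64291316 0.1928897 ]
 [0.67850107 0.20406154]
 [0.6475186  0.30275637]]
```

```bash
python3 -m inch '[0.035,0.001,-0.001,-0.3,0.1,-0.2,0.056,0.035,0.001,-0.001,-0.3,0.1,-0.2,0.056,0,0,0,0,0,0,0.056]'
python3 - <<'E'
from m import *
st(); plan(None,grasp=[.6415,.2635,.0225],yaw=196.3,n=2)
E
```

```text
clock: 18.02
tool_pos: [0.6391, 0.2618, 0.2133]
orientation: [95.5, 89.8, -158.6]
force: [0.3, 0.3, 0.8]
opening: 0.056
t 18.02 tcp [0.6391 0.2618 0.2133] grasp [0.6385 0.2616 0.0543] x [-0.004 -0.002 -1.   ] yyaw -164.03 F [0.3 0.3 0.8] M [-0.01  0.15 -0.01] op 0.056 j [ 38.4  31.2  -9.2  -0.1 -49.9 -22.4]
from TCP [0.6391 0.2618 0.2133] grasp [0.6385 0.2616 0.0543] to [0.6415 0.2635 0.1815] n 2 total rot [-0.33 -0.02 -0.24]
   [0.0159, -0.0015, 0.0005, -0.16, -0.01, -0.12]
   [0.0159, -0.0014, 0.0005, -0.16, -0.01, -0.12]
```

```bash
python3 -m inch '[0.016,-0.0015,0.0005,-0.2,0,-0.1,0.056,0.015,-0.0014,0.0005,-0.1,0,-0.1,0.056,0.003,-0.0005,0,0,0,0,0.056,0,0,0,0,0,0,0.056]'
python3 - <<'E'
from m import *
st(); plan(None,grasp=[.6415,.2635,.0225],yaw=196.3,n=1)
E
```

```text
clock: 18.52
tool_pos: [0.6426, 0.2644, 0.1806]
orientation: [-80.3, 89.8, 26.0]
force: [0.4, -0.5, -0.2]
opening: 0.0557
t 18.52 tcp [0.6426 0.2644 0.1806] grasp [0.643  0.2646 0.0216] x [ 0.003  0.001 -1.   ] yyaw -163.69 F [ 0.4 -0.5 -0.2] M [ 0.03  0.18 -0.02] op 0.0557 j [ 38.4  33.5 -10.2   0.1 -46.1 -22.1]
from TCP [0.6426 0.2644 0.1806] grasp [0.643  0.2646 0.0216] to [0.6415 0.2635 0.1815] n 1 total rot [0.01 0.03 0.19]
   [-0.0009, 0.0013, -0.0006, 0.01, 0.03, 0.19]
```

Good; close and lift.

```bash
python3 -m inch '[0,0.001,0,0,0,0,0,0,0,0,0,0,0,0,0,0,0,0,0,0,0,0,0,0,0,0,0,0,-0.02,0,0,0,0,0,0,-0.04,0,0,0,0,0,0,0,0,0,0,0,0,0]'
python3 - <<'E'
from m import *
st(); 
s=snap('wrist'); save(s,'w8'); np.savez('w8.npz',**{k:s[k] for k in('color','depth','K','C')})
E
```

```text
clock: 19.4
tool_pos: [0.6421, 0.2643, 0.2466]
orientation: [-81.2, 89.6, 25.2]
force: [0.5, 0.2, -0.3]
opening: 0.0355
t 19.4 tcp [0.6421 0.2643 0.2466] grasp [0.643  0.2647 0.0876] x [ 0.006  0.003 -1.   ] yyaw -163.66 F [ 0.5  0.2 -0.3] M [0.06 0.1  0.04] op 0.0355 j [ 38.4  29.3  -7.5   0.1 -52.9 -22.2]
```

View pics/w8.png

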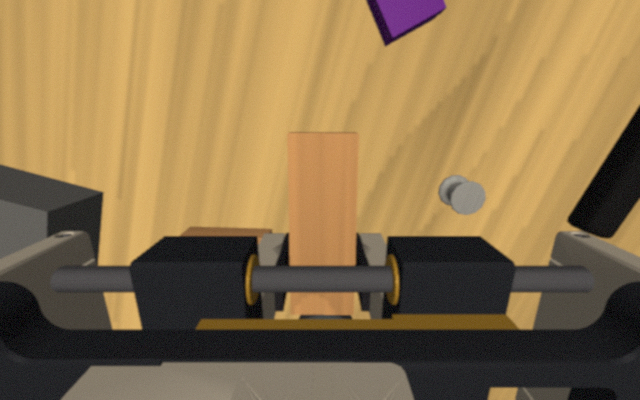

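```bash
python3 - <<'E'
from m import *
s=dict(np.load('w8.npz')); T=tool()
for u,v in [(289,132),(357,132),(323,132),(289,220),(357,220),(323,220)]:
    p,d=ray(s,u,v); p=T[:3,:3].T@(p-T[:3,3]); d=T[:3,:3].T@d
    q=p+d*(0.1656-p[0])/d[0]; print(u,v,q.round(4), ((pt(s,u,v)-T[:3,3])@T[:3,:3]).round(4))
Q=(cloud(s)-T[:3,3])@T[:3,:3]; q=Q[137:222,294:352].reshape(-1,3); A=np.c_[q[:,1],q[:,2],np.ones(len(q))]; c=np.linalg.lstsq(A,q[:,0],rcond=None)[0]; print(c)
E
```

```text
289 132 [ 0.1656 -0.018  -0.0681] [ 0.1748 -0.019  -0.0675]
357 132 [ 0.1656  0.0162 -0.0682] [ 0.2434  0.0252 -0.0636]
323 132 [ 0.1656 -0.0009 -0.0681] [ 0.176  -0.0009 -0.0675]
289 220 [ 0.1656 -0.0194 -0.021 ] [ 0.1605 -0.0188 -0.023 ]
357 220 [ 0.1656  0.0179 -0.0211] [0.2433 0.0279 0.0081]
323 220 [ 0.1656 -0.0008 -0.0211] [ 0.1597 -0.0008 -0.0233]
[-0.00186978  0.01022598  0.16228916]
```

```bash
python3 - <<'E'
from m import *
s=dict(np.load('w8.npz')); T=tool(); Q=(cloud(s)-T[:3,3])@T[:3,:3]
for v in range(126,232,6): print(v,np.median(Q[v,300:345],0).round(4), Q[v,300:345,0].std().round(4))
E
```

```text
126 [ 0.2441 -0.0011 -0.068 ] 0.0334
132 [ 0.1765 -0.0014 -0.0675] 0.0009
138 [ 0.1643 -0.0014 -0.0653] 0.0005
144 [ 0.1639 -0.0014 -0.0624] 0.0007
150 [ 0.1636 -0.0014 -0.0594] 0.0006
156 [ 0.1633 -0.0014 -0.0564] 0.0006
162 [ 0.1631 -0.0014 -0.0534] 0.0006
168 [ 0.1631 -0.0014 -0.0503] 0.0005
174 [ 0.1627 -0.0013 -0.0473] 0.0006
180 [ 0.1622 -0.0013 -0.0442] 0.0006
186 [ 0.1621 -0.0013 -0.0411] 0.0006
192 [ 0.1615 -0.0013 -0.0381] 0.0006
198 [ 0.1614 -0.0013 -0.0348] 0.0007
204 [ 0.1611 -0.0013 -0.0317] 0.0212
210 [ 0.1609 -0.0013 -0.0285] 0.0006
216 [ 0.1606 -0.0013 -0.0252] 0.0006
222 [ 0.1602 -0.0013 -0.022 ] 0.0006
228 [ 0.16   -0.0013 -0.0186] 0.0006
```

```bash
cat >> m.py <<'E'
LW=.067; HW=.021; EY=-.1885
def wp(s,z,n=None,x=0):
    a=np.radians(YAWM); yo=np.array([-np.sin(a),np.cos(a),0]); xo=np.array([np.cos(a),np.sin(a),0])
    g=np.array([PADX,EY,0])+xo*(x-.001)+yo*(s+LW)+np.array([0,0,z+HW])
    plan(None,n=n,grasp=g,yaw=180+YAWM)
def wt():
    C=tool(); g=C[:3,3]+.159*C[:3,0]; tip=g-LW*C[:3,2]+HW*C[:3,0]-.001*C[:3,1]
    a=np.radians(YAWM); yo=np.array([-np.sin(a),np.cos(a),0]); xo=np.array([np.cos(a),np.sin(a),0]); r=tip-np.array([PADX,EY,0])
    print('wedge tip x %.4f s %.4f z %.4f yawerr %.2f flat %.2f'%(r@xo,r@yo,tip[2],np.degrees(np.arctan2(-C[:3,2]@xo,C[:3,2]@yo)),np.degrees(np.arccos(min(1,-C[2,0])))))
E
python3 - <<'E'
from m import *
wp(.05,.05)
E
```

```text
from TCP [0.6413 0.2639 0.2445] grasp [0.6418 0.2641 0.0855] to [ 0.5551 -0.0716  0.23  ] n 7 total rot [19.05  0.06  0.18]
   [0.002, 0.0253, -0.0425, 2.72, 0.01, 0.03]
   [0.002, 0.0232, -0.0437, 2.72, 0.01, 0.03]
   [0.002, 0.0211, -0.0447, 2.72, 0.01, 0.03]
   [0.002, 0.019, -0.0457, 2.72, 0.01, 0.03]
   [0.002, 0.0168, -0.0465, 2.72, 0.01, 0.03]
   [0.002, 0.0146, -0.0473, 2.72, 0.01, 0.03]
   [0.0021, 0.0123, -0.0479, 2.72, 0.01, 0.03]
```

```bash
python3 -m inch '[0.002,0.0253,-0.0425,2.7,0,0,0,0.002,0.0232,-0.0437,2.7,0,0,0,0.002,0.0211,-0.0447,2.7,0,0,0,0.002,0.019,-0.0457,2.7,0,0,0,0.002,0.0168,-0.0465,2.7,0,0,0,0.002,0.0146,-0.0473,2.7,0,0,0,0.002,0.0123,-0.0429,2.7,0,0,0,0,0,0,0,0,0,0]'
python3 - <<'E'
from m import *
st(); wt(); bedmeas(2); wp(.03,.034,n=2)
E
```

```text
clock: 20.45
tool_pos: [0.549, -0.0756, 0.2287]
orientation: [20.4, 89.9, 107.2]
force: [1.0, 0.8, -1.1]
opening: 0.0358
t 20.45 tcp [ 0.549  -0.0756  0.2287] grasp [ 0.5489 -0.0754  0.0697] x [-0.     0.001 -1.   ] yyaw 176.84 F [ 1.   0.8 -1.1] M [0.08 0.1  0.01] op 0.0358 j [ 12.4  19.6 -27.   -0.1 -43.4 -15.4]
wedge tip x -0.0065 s 0.0460 z 0.0486 yawerr -0.41 flat 0.08
bed slope 0.0060 zedge_top 0.0651 | table slope 0.0080 z -0.0022 | rel slope -0.0020 rel z 0.0673 | side n 44 slope 0.0478 row 160.434
from TCP [ 0.551  -0.0724  0.2291] grasp [ 0.5513 -0.0722  0.0701] to [ 0.5542 -0.0916  0.214 ] n 2 total rot [-0.12  0.09  0.1 ]
   [0.0075, -0.002, -0.0095, -0.06, 0.05, 0.05]
   [0.0076, -0.002, -0.0095, -0.06, 0.05, 0.05]
```

```bash
python3 -m inch '[0.0075,-0.002,-0.0095,0,0,0,0,0.0076,-0.002,-0.0095,0,0,0,0,0,0,0,0,0,0,0]'
python3 - <<'E'
from m import *
st(); wt();  wp(.004,.032,n=2)
s=snap('top'); cv2.imwrite('pics/t9c.png',cv2.resize(s['color'][150:270,300:460,::-1],(800,600),interpolation=cv2.INTER_CUBIC))
s=snap('side'); cv2.imwrite('pics/s9c.png',cv2.resize(s['color'][100:220,250:410,::-1],(800,600),interpolation=cv2.INTER_CUBIC))
s=snap('wrist'); save(s,'w9'); np.savez('w9.npz',**{k:s[k] for k in('color','depth','K','C')})
E
```

```text
clock: 21.02
tool_pos: [0.555, -0.0909, 0.2125]
orientation: [-40.9, 89.9, 46.5]
force: [-0.2, -0.2, -0.4]
opening: 0.0358
t 21.02 tcp [ 0.555  -0.0909  0.2125] grasp [ 0.5553 -0.0907  0.0535] x [ 0.001  0.002 -1.   ] yyaw 177.34 F [-0.2 -0.2 -0.4] M [-0.05  0.17 -0.04] op 0.0358 j [ 10.6  21.5 -26.8  -0.1 -41.6 -13.2]
wedge tip x 0.0012 s 0.0310 z 0.0324 yawerr 0.09 flat 0.12
from TCP [ 0.555  -0.0909  0.2125] grasp [ 0.5553 -0.0907  0.0535] to [ 0.5529 -0.1175  0.212 ] n 2 total rot [0.09 0.09 0.08]
   [0.0002, 0.0004, -0.0133, 0.04, 0.05, 0.04]
   [0.0003, 0.0004, -0.0133, 0.04, 0.05, 0.04]
```

View pics/t9c.png

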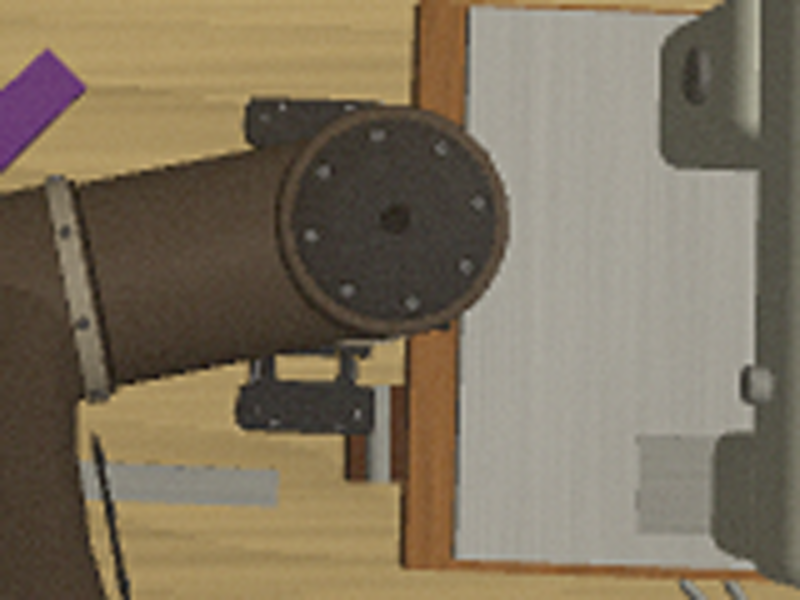

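View pics/w9.png

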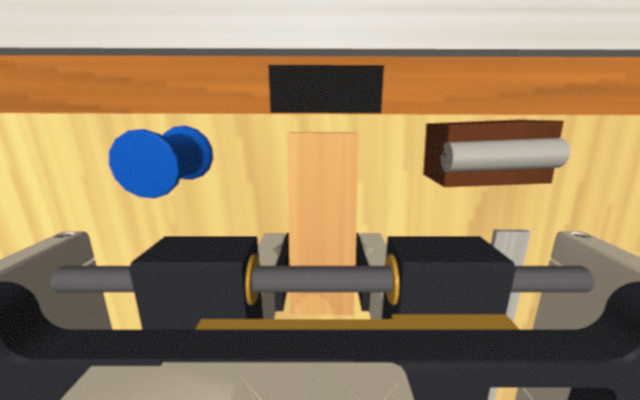

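```bash
python3 - <<'E'
from m import *
s=dict(np.load('w9.npz'))
print('tip',onz(s,322.5,132,.0474),'ledge front',onz(s,326,112.5,.03),'pad l/r',onz(s,268,90,.03),onz(s,384,90,.03),'pad inner',onz(s,326,66,.03),'bed',onz(s,326,49.5,.066),onz(s,326,56,.05))
g=s['color'].astype(int); print(g[44:72,330].tolist())
E
```

```text
tip [ 0.55215826 -0.15866408  0.0474    ] ledge front [ 0.54983645 -0.16787654  0.03      ] pad l/r [ 0.58021601 -0.18072167  0.03      ] [ 0.51853539 -0.17794151  0.03      ] pad inner [ 0.54888856 -0.19103254  0.03      ] bed [ 0.54929168 -0.19185087  0.066     ] [ 0.54908019 -0.19227677  0.05      ]
[[236, 231, 223], [234, 230, 220], [234, 231, 225], [225, 219, 206], [174, 168, 157], [119, 116, 108], [92, 85, 83], [91, 88, 85], [92, 88, 84], [91, 89, 83], [89, 86, 77], [107, 85, 75], [148, 104, 74], [172, 109, 55], [185, 115, 55], [182, 112, 44], [183, 113, 51], [182, 110, 47], [184, 112, 49], [175, 106, 49], [145, 91, 50], [87, 57, 38], [41, 35, 31], [30, 26, 30], [43, 40, 39], [35, 37, 37], [40, 39, 35], [38, 36, 37]]
```

```bash
python3 -m inch '[0,0.0004,-0.014,0,0,0,0,0,0.0004,-0.014,0,0,0,0,0,0,-0.012,0,0,0,0,0,0,0,0,0,0,0]'
python3 - <<'E'
from m import *
st(); wt();  wp(-.03,.032,n=3)
E
```

```text
clock: 21.68
tool_pos: [0.5524, -0.1331, 0.214]
orientation: [-62.3, 89.8, 25.1]
force: [0.5, -0.3, 0.0]
opening: 0.0355
t 21.68 tcp [ 0.5524 -0.1331  0.214 ] grasp [ 0.553  -0.1328  0.055 ] x [ 0.004  0.002 -1.   ] yyaw 177.36 F [ 0.5 -0.3  0. ] M [-0.    0.1  -0.06] op 0.0355 j [  6.1  21.8 -26.   -0.1 -42.   -8.7]
wedge tip x 0.0011 s -0.0112 z 0.0339 yawerr 0.11 flat 0.25
from TCP [ 0.5524 -0.1331  0.214 ] grasp [ 0.553  -0.1328  0.055 ] to [ 0.5513 -0.1515  0.212 ] n 3 total rot [0.11 0.11 0.22]
   [0.0007, 0.0001, -0.0061, 0.04, 0.04, 0.07]
   [0.0007, 0.0001, -0.0061, 0.04, 0.04, 0.07]
   [0.0007, 0.0001, -0.0061, 0.04, 0.04, 0.07]
```

```bash
python3 -m inch '[0.0015,0,-0.006,0,0,0.1,0,0.001,0,-0.006,0,0,0.1,0,0.0005,0,-0.006,0,0,0,0,0,0,0,0,0,0,0]'
python3 - <<'E'
from m import *
st(); wt();  wp(-.038,.0305,n=2)
E
```

```text
clock: 22.18
tool_pos: [0.5524, -0.1519, 0.2118]
orientation: [-47.9, 89.8, 39.5]
force: [-0.4, -0.3, -0.4]
opening: 0.0357
t 22.18 tcp [ 0.5524 -0.1519  0.2118] grasp [ 0.5528 -0.1515  0.0528] x [ 0.003  0.002 -1.   ] yyaw 177.4 F [-0.4 -0.3 -0.4] M [-0.13  0.12 -0.12] op 0.0357 j [  4.1  22.3 -25.5  -0.2 -42.1  -6.6]
wedge tip x 0.0018 s -0.0299 z 0.0316 yawerr 0.15 flat 0.20
from TCP [ 0.5524 -0.1519  0.2118] grasp [ 0.5528 -0.1515  0.0528] to [ 0.5509 -0.1595  0.2105] n 2 total rot [0.15 0.13 0.15]
   [0.0006, 0.0006, -0.0038, 0.07, 0.07, 0.07]
   [0.0006, 0.0006, -0.0038, 0.07, 0.07, 0.07]
```

```bash
python3 -m inch '[0.0006,0.0004,-0.004,0,0,0,0,0.0006,0.0004,-0.003,0,0,0,0,0,0,0,0,0,0,0]'
python3 -m inch '[0.0007,0,0,0,0,0,0,0,0,0,0,0,0,0]'
python3 - <<'E'
from m import *
st(); wt()
E
```

```text
clock: 22.55
tool_pos: [0.5523, -0.1584, 0.2118]
orientation: [-63.5, 89.6, 24.0]
force: [0.1, -0.3, 0.3]
opening: 0.0357
clock: 22.8
tool_pos: [0.5523, -0.1584, 0.2117]
orientation: [-66.0, 89.6, 21.5]
force: [0.0, 0.2, 0.6]
opening: 0.0356
t 22.8 tcp [ 0.5523 -0.1584  0.2117] grasp [ 0.5533 -0.158   0.0527] x [ 0.006  0.002 -1.   ] yyaw 177.5 F [0.  0.2 0.6] M [ 0.06 -0.02  0.01] op 0.0356 j [  3.5  22.4 -25.3  -0.2 -41.9  -5.8]
wedge tip x 0.0027 s -0.0364 z 0.0316 yawerr 0.25 flat 0.37
```

```bash
python3 -m inch '[0.0015,0,0,0,0,0.2,0,0,0,0,0,0,0,0]'
python3 - <<'E'
from m import *
st(); wt()
E
python3 -m inch '[0.0015,0,0,0,0,0.2,0,0,0,0,0,0,0,0]'
python3 - <<'E'
from m import *
st(); wt();bedmeas()
E
```

```text
clock: 23.05
tool_pos: [0.5527, -0.1583, 0.2117]
orientation: [-58.9, 89.8, 28.6]
force: [-0.1, -0.1, -0.7]
opening: 0.0358
t 23.05 tcp [ 0.5527 -0.1583  0.2117] grasp [ 0.5533 -0.158   0.0527] x [ 0.004  0.002 -1.   ] yyaw 177.56 F [-0.1 -0.1 -0.7] M [0.01 0.17 0.03] op 0.0358 j [  3.5  22.4 -25.2  -0.2 -42.1  -5.8]
wedge tip x 0.0028 s -0.0363 z 0.0316 yawerr 0.31 flat 0.24
clock: 23.3
tool_pos: [0.5531, -0.1582, 0.2117]
orientation: [-37.0, 89.9, 50.6]
force: [-0.4, 0.0, 0.1]
opening: 0.0361
t 23.3 tcp [ 0.5531 -0.1582  0.2117] grasp [ 0.5534 -0.1579  0.0527] x [ 0.001  0.002 -1.   ] yyaw 177.61 F [-0.4  0.   0.1] M [-0.08  0.18 -0.04] op 0.0361 j [  3.5  22.5 -25.1  -0.1 -42.3  -5.8]
wedge tip x 0.0028 s -0.0363 z 0.0316 yawerr 0.36 flat 0.13
bed slope 0.0060 zedge_top 0.0649 | table slope 0.0039 z -0.0017 | rel slope 0.0021 rel z 0.0666 | side n 46 slope 0.0514 row 161.815
```

```bash
python3 -m inch '[-0.0005,0.0005,-0.005,-0.2,0,0,0,0,0.0005,-0.005,-0.2,0,0,0,0,0,0,0,0,0,0]'
python3 - <<'E'
from m import *
st(); wt(); bedmeas()
s=snap('wrist'); save(s,'w10'); np.savez('w10.npz',**{k:s[k] for k in('color','depth','K','C')})
E
```

```text
clock: 23.78
tool_pos: [0.5519, -0.1686, 0.2117]
orientation: [-33.3, 89.9, 54.7]
force: [-0.7, 0.3, 4.6]
opening: 0.0358
t 23.77 tcp [ 0.5519 -0.1686  0.2117] grasp [ 0.5521 -0.1683  0.0527] x [ 0.001  0.002 -1.   ] yyaw 178.04 F [-0.7  0.3  4.6] M [0.15 0.4  0.01] op 0.0358 j [  2.4  22.6 -24.9  -0.2 -42.4  -4.2]
wedge tip x 0.0026 s -0.0467 z 0.0316 yawerr 0.79 flat 0.13
bed slope 0.0070 zedge_top 0.0656 | table slope 0.0029 z -0.0015 | rel slope 0.0041 rel z 0.0671 | side n 46 slope 0.0549 row 162.289
```

View pics/w10.png

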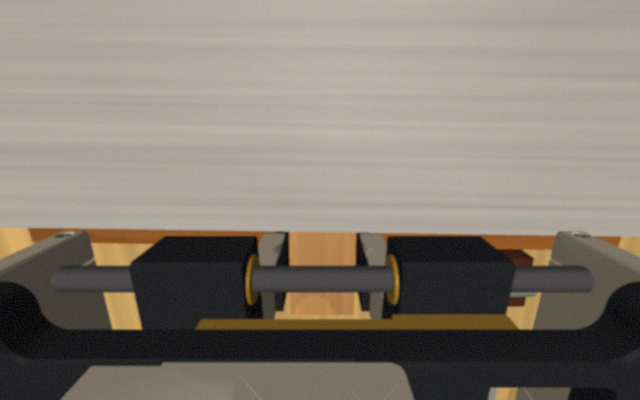

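```bash
python3 -m inch '[0,0,0,0,0,0,0.056,0,0,0,0,0,0,0.056,0,0,0.02,0,0,0,0.056,0,0,0.025,0,0,0,0.056,0,0,0.025,0,0,0,0.03,0,0,0,0,0,0,0.0,0,0,0,0,0,0,0,0,0,0,0,0,0,0]'
python3 - <<'E'
from m import *
st(); wt(); bedmeas()
s=snap('wrist'); save(s,'w11'); np.savez('w11.npz',**{k:s[k] for k in('color','depth','K','C')})
E
```

```text
clock: 24.92
tool_pos: [0.5531, -0.094, 0.2102]
orientation: [43.2, 89.8, 131.2]
force: [0.0, -0.2, 1.4]
opening: 0.0218
t 24.93 tcp [ 0.5531 -0.094   0.2102] grasp [ 0.5528 -0.0936  0.0512] x [-0.002  0.002 -1.   ] yyaw 178.03 F [ 0.  -0.2  1.4] M [0.01 0.08 0.02] op 0.0218 j [ 10.3  21.6 -27.   -0.2 -41.5 -12.1]
wedge tip x -0.0003 s 0.0279 z 0.0300 yawerr 0.78 flat 0.17
bed slope 0.0068 zedge_top 0.0652 | table slope 0.0080 z -0.0022 | rel slope -0.0013 rel z 0.0674 | side n 45 slope 0.0515 row 161.700
```

View pics/w11.png

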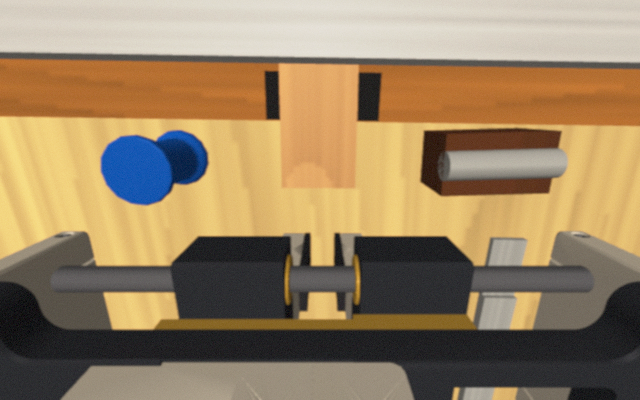

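```bash
python3 - <<'E'
from m import *
s=dict(np.load('w11.npz')); T=tool()
for u,v,z in [(282,187,.054),(356,187,.054),(319,187,.054),(280,70,.05),(357,70,.05),(320,62,.05),(320,120,.03)]:
    q=(onz(s,u,v,z)-T[:3,3])@T[:3,:3]; print(u,v,q.round(4),onz(s,u,v,z).round(4))
E
```

```text
282 187 [ 0.156  -0.0195 -0.0428] [ 0.5708 -0.1374  0.054 ]
356 187 [ 0.1561  0.0166 -0.0428] [ 0.5347 -0.1361  0.054 ]
319 187 [ 0.1561 -0.0014 -0.0428] [ 0.5528 -0.1368  0.054 ]
280 70 [ 0.1599 -0.0189 -0.0959] [ 0.5683 -0.1904  0.05  ]
357 70 [ 0.16    0.0157 -0.0959] [ 0.5338 -0.1892  0.05  ]
320 62 [ 0.16   -0.001  -0.0992] [ 0.5503 -0.1931  0.05  ]
320 120 [ 0.18   -0.0011 -0.0739] [ 0.5513 -0.1678  0.03  ]
```

```bash
python3 -m inch '[-0.001,-0.0015,-0.01,0.3,0,0,0,-0.001,0,-0.01,0.3,0,0,0,0,0,-0.006,0.2,0,0,0,0,0,0,0,0,0,0]'
python3 - <<'E'
from m import *
st(); wt()
E
```

```text
clock: 25.58
tool_pos: [0.5534, -0.1234, 0.2122]
orientation: [46.5, 89.8, 133.6]
force: [0.3, -0.4, -0.2]
opening: 0.0007
t 25.57 tcp [ 0.5534 -0.1234  0.2122] grasp [ 0.5531 -0.1231  0.0532] x [-0.002  0.002 -1.   ] yyaw 177.02 F [ 0.3 -0.4 -0.2] M [ 0.03  0.11 -0.01] op 0.0007 j [  7.1  21.9 -26.1  -0.2 -42.1 -10. ]
wedge tip x 0.0002 s -0.0015 z 0.0321 yawerr -0.23 flat 0.17
```

```bash
python3 -m inch '[0,0,-0.002,0,0,0,0,0,0,-0.002,0,0,0,0]'; python3 -m inch '[0,0,-0.002,0,0,0,0,0,0,-0.002,0,0,0,0]';python3 -m inch '[0,0,-0.002,0,0,0,0,0,0,-0.002,0,0,0,0]'
```

```text
clock: 25.82
tool_pos: [0.5532, -0.1276, 0.2122]
orientation: [43.7, 89.8, 130.7]
force: [0.0, 0.5, -0.1]
opening: 0.0005
clock: 26.08
tool_pos: [0.5531, -0.1315, 0.2122]
orientation: [42.7, 89.8, 129.7]
force: [0.0, 0.2, 0.9]
opening: 0.0004
clock: 26.32
tool_pos: [0.5529, -0.1356, 0.2122]
orientation: [40.7, 89.8, 127.8]
force: [0.5, -0.2, 0.7]
opening: 0.0008
```

```bash
python3 - <<'E'
from m import *
s=snap('wrist'); save(s,'w12'); np.savez('w12.npz',**{k:s[k] for k in('color','depth','K','C')}); T=tool()
for u,v,z in [(320,200,.054),(320,210,.054),(320,220,.054),(320,230,.054)]:
    print(v,((onz(s,u,v,z)-T[:3,3])@T[:3,:3]).round(4))
E
```

```text
200 [ 0.1581 -0.001  -0.0354]
210 [ 0.1581 -0.001  -0.0301]
220 [ 0.1581 -0.001  -0.0247]
230 [ 0.1582 -0.001  -0.0192]
```

View pics/w12.png

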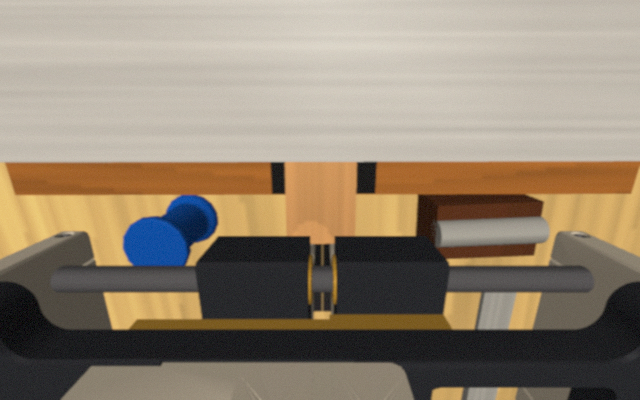

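```bash
python3 - <<'E'
from m import *
s=dict(np.load('w12.npz')); T=tool()
print(((onz(s,320,161.5,.05)-T[:3,3])@T[:3,:3]).round(4))
E
python3 -m inch '[0,0,-0.002,0,0,0,0]'; python3 -m inch '[0,0,-0.002,0,0,0,0]';python3 -m inch '[0,0,-0.002,0,0,0,0]'
```

```text
[ 0.1621 -0.001  -0.0542]
clock: 26.5
tool_pos: [0.5528, -0.1378, 0.2122]
orientation: [40.9, 89.8, 128.0]
force: [0.6, -0.2, -0.6]
opening: 0.0009
clock: 26.62
tool_pos: [0.5526, -0.14, 0.2122]
orientation: [42.0, 89.8, 129.1]
force: [0.1, 0.8, 0.4]
opening: 0.0005
clock: 26.75
tool_pos: [0.5526, -0.1421, 0.2122]
orientation: [41.6, 89.8, 128.7]
force: [-0.0, -0.4, 0.1]
opening: 0.0007
```

```bash
for i in 1; do python3 -m inch '[0,0,-0.0015,0,0,0,0]'; done; python3 -m inch '[0,0,-0.0015,0,0,0,0]'
python3 - <<'E'
from m import *
bedmeas(1); s=snap('wrist'); save(s,'w13')
E
```

```text
clock: 26.88
tool_pos: [0.5525, -0.1434, 0.2122]
orientation: [30.6, 89.8, 117.7]
force: [0.1, 7.8, 0.8]
opening: 0.0003
clock: 27.0
tool_pos: [0.5526, -0.1442, 0.2122]
orientation: [15.1, 89.8, 102.1]
force: [-1.1, 12.5, 2.4]
opening: 0.0006
bed slope 0.0021 zedge_top 0.0649 | table slope 0.0053 z -0.0019 | rel slope -0.0032 rel z 0.0668 | side n 45 slope 0.0629 row 159.906
```

View pics/w13.png

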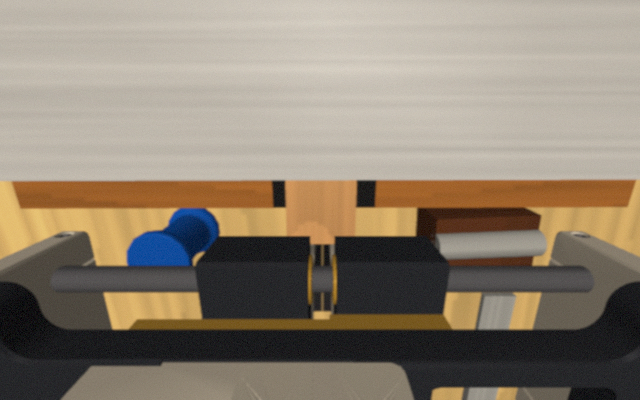

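```bash
python3 -m inch '[0,0,0.002,0,0,0,0,0,0,0.01,0,0,0,0,0,0,0.03,0,0,0,0,0,0,0.03,0,0,0,0,-0.03,0,0,0,0,0,0,0,0,0,0,0,0,0]'
python3 - <<'E'
from m import *
st(); r=bedmeas(3); s=snap('wrist'); save(s,'w14'); np.savez('w14.npz',**{k:s[k] for k in('color','depth','K','C')})
E
```

```text
clock: 27.9
tool_pos: [0.5564, -0.0689, 0.2429]
orientation: [39.1, 89.8, 126.2]
force: [0.5, -0.0, 0.1]
opening: 0.0005
t 27.9 tcp [ 0.5564 -0.0689  0.2429] grasp [ 0.5561 -0.0685  0.0839] x [-0.002  0.003 -1.   ] yyaw 177.05 F [ 0.5 -0.   0.1] M [0.04 0.04 0.01] op 0.0005 j [ 12.9  19.1 -25.3  -0.2 -45.7 -15.7]
bed slope 0.0062 zedge_top 0.0651 | table slope 0.0059 z -0.0019 | rel slope 0.0003 rel z 0.0670 | side n 45 slope 0.0515 row 161.548
```

View pics/w14.png

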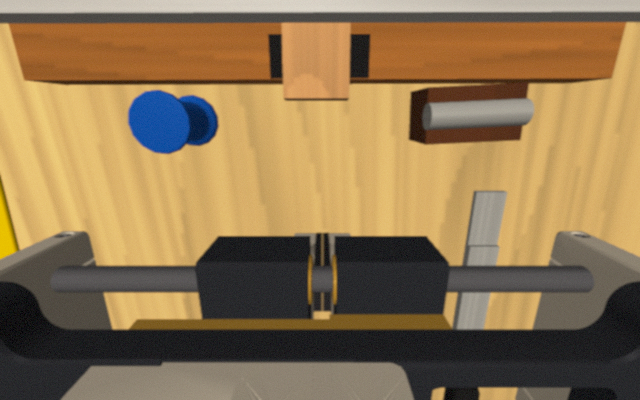

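```bash
python3 -m inch '[-0.05,0,0.03,0,0,0,0,-0.05,0,0.05,0,0,0,0,-0.05,0,0.05,0,0,0,0,0,0,0,0,0,0,0]'
python3 - <<'E'
from m import *
s=dict(np.load('w14.npz'))
a=onz(s,316,99,.054); b=onz(s,316,21,.0505); print('exposed',a[1]-b[1]); print(onz(s,283,60,.052),onz(s,350,60,.052),onz(s,272,77,.03),onz(s,368,77,.03))
for u,v in((283,30),(285,98)): print(onz(s,u,v,.0515 if v<50 else .054))
st(); bedmeas(3); s=snap('top'); save(s,'t15'); P=cloud(s); 
for u,v in [(350,246),(330,245),(310,244),(295,243),(275,243),(265,243)]: print(u,v,P[v,u].round(4),s['color'][v,u])
s=snap('side'); save(s,'s15')
E
```

```text
clock: 28.75
tool_pos: [0.5634, 0.0519, 0.3826]
orientation: [86.4, 89.3, 173.1]
force: [-0.2, -0.3, -0.4]
opening: 0.0
exposed 0.0384102657734928
[ 0.56907231 -0.17515917  0.052     ] [ 0.53339245 -0.17334602  0.052     ] [ 0.57899096 -0.16976306  0.03      ] [ 0.52027017 -0.1667553   0.03      ]
[ 0.56783553 -0.18942732  0.0515    ]
[ 0.56948357 -0.155938    0.054     ]
t 28.75 tcp [0.5634 0.0519 0.3826] grasp [0.5616 0.0521 0.2236] x [-0.012  0.001 -1.   ] yyaw 176.71 F [-0.2 -0.3 -0.4] M [-0.07  0.01  0.02] op 0.0 j [ 24.9  11.4 -14.8  -0.4 -64.4 -28.1]
bed slope 0.0051 zedge_top 0.0650 | table slope 0.0064 z -0.0020 | rel slope -0.0012 rel z 0.0670 | side n 46 slope 0.0549 row 161.900
350 246 [ 0.4265 -0.0641  0.005 ] [143 141 130]
330 245 [ 4.305e-01 -4.000e-04  3.100e-03] [140 137 127]
310 244 [0.4348 0.0632 0.0111] [144 140 127]
295 243 [0.4389 0.1101 0.0201] [51 43 34]
275 243 [0.4398 0.173  0.0206] [41 34 25]
265 243 [0.4402 0.2044 0.0199] [41 35 27]
```

View pics/t15.png

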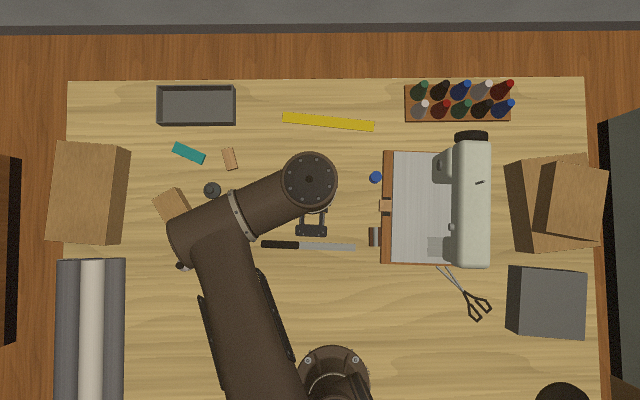

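View pics/s15.png

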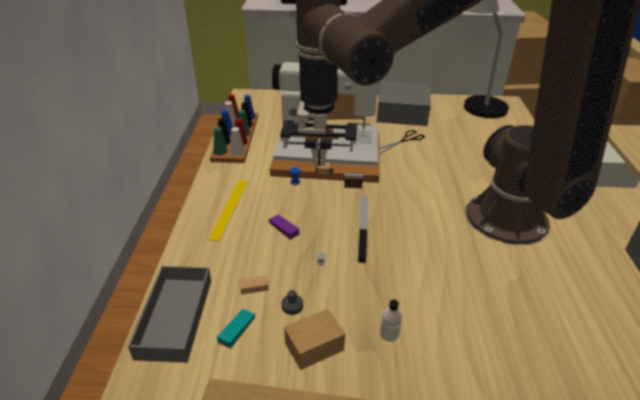

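```bash
python3 - <<'E'
from m import *
ctrl.close_job(); st()
E
```

```text
the job is handed in; nothing more can be done
the job is handed in; nothing more can be done
```

I levered the bed up over the fulcrum block, took the bar out, and seated the wedge under the edge. I handed the job in at about 29 s with the arm clear of everything.

- **Bed:** it started at about −0.030 rad. With the bar under it, it reached about +0.005. After the wedge went in it settled at about +0.003 to +0.004.
- **Bar:** it lies on the table clear of the stand. Its depth readings were consistent with lying flat.
- **Wedge:** it went in thin end first, square to the edge and within about 3 mm of the pad's middle, about 62–65 mm deep. I pushed it with closed fingers, and the push force read 12.5 N at the end, slightly over the suggested 10 N.
- **Bystanders:** in the last pictures they looked unmoved, though the arm partly hid the carton and oil bottle in the top view.

**Not confirmed:**
- **Wedge pressure on the bed:** I could not measure it once the fingers backed off. That it presses with more than 1.5 N rests on the 12.5 N seating push.
- **Edge position:** the wrist and top cameras disagreed by about 4–5 mm on where the edge lies. The wedge is far enough in for this not to matter.
- **Bed tilt from table depth:** the arm was hiding part of the table by the end. Tilt measured against the table fit then read about −0.001 rad, so I used the table reading from the start for the bed figures above. Both values are within the 0.009 rad limit.

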